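Turn the console's blue cover panel over and put it back on its rest

TASK

The mill console's cover panel was laid blue face down on the grey instrument case. Slide it along until its near end sticks out a good way over the case's front edge while it still lies flat on the case, get under that end, lift the panel off and turn it over in the air. Set it gently on the console's sloping rest, foot on the ledge, roughly centred and leaning flat, with the blue face showing; let go, do not let the panel fall to the bench, and leave the other things where they are.

Things in the scene. Friction and masses are not known exactly. Their poses are not given: they have to be found in the camera images.
- panel: flat rigid cover panel, 140 mm (its x) by 110 mm (its y) by 6 mm (its z), 0.18 to 0.3 kg, origin at its middle. Its +z face is bare aluminium (up at the start), its -z face is blue paint with two white discs. Its -x end is the near end, 3 to 20 mm inside the case's front edge at the start
- near_end (a point): middle of the panel's -x end (70 mm from its origin, at mid-thickness); the panel tips off the case when this stands over 70 mm beyond the edge
- far_end (a point): middle of the panel's +x end, the one to push against
- case: fixed grey instrument case, smooth dark top, 170 mm (its x) by 260 mm (its y) by 100 mm high, origin in the middle of its foot on the bench, z up. Its front face is at its own x = -85 mm; the panel slides towards its -x. No loose thing but the low brush lies before its front face
- case_edge (a point): middle of the top front edge of the case (100 mm above the bench)
- console: fixed grey console, base 190 mm (its x) by 200 mm (its y), 40 mm high, origin in the middle of its foot. A back plate 150 mm wide faces its -x, leaning back to +x at 55 degrees from level. The slope's foot line is at its own x = -50, z = 46 mm; up-slope is (0.574, 0, 0.819), out of the slope (-0.819, 0, 0.574) in its frame
- seat (a point): where the middle of the seated panel belongs: 70 mm up the slope from the foot line, 3 mm out of it; axes as the console's. At the foot line a ledge square to the slope carries the panel's end; 12 mm out from the slope it has a lip 10 mm high. The back plate ends 85 mm up the slope, so a seated panel stands 55 mm past its top, free before and behind
- tin: steel tin, 44 mm across, 30 mm high, standing on the case beside the panel (about 105 mm to the panel's side that is the case's +y); leave it
- jar: amber jar, 64 mm across, 85 mm high, bystander, origin under its foot
- sieve: steel sieve pan, 100 mm across, 45 mm high, bystander, origin under its foot
- beaker: clear beaker, 72 mm across, 90 mm high, bystander, origin under its foot
- pot: white plant pot, 120 mm across, 100 mm high with leaves to about 160 mm, bystander, origin under its foot
- brush: brush 160 mm long lying on the bench in front of the robot, bystander
- wash: white wash bottle with a red cap, 60 mm across, 150 mm high, bystander, origin under its foot
Not all that is in view belongs to the job. What is meant by the panel is not black or red, and is the smaller of those in its own colour.

How it is judged:
By the outcome, as a careful person would: the job done as asked, in the order asked, and still so for the second after the job is handed in, with the robot touching nothing.
It also fails if it takes over 72 s, if anything falls off the work surface, if the arm or the gripper's body presses on something with over 40 N, if the wrist force passes 120 N, or if a joint passes its speed limit or range.

ROBOT

A 7-joint arm with a two-finger parallel gripper is mounted at the origin on the work surface. World frame = base frame: x ahead of the robot, y to its left, z up, the work surface at z = 0. Lengths are in m, angles in rad, forces in N, time in s.
With the tool pointing down it reaches from about 0.425 to 0.95 m from the base axis. Payload 4.7 kg.
Tool frame: the origin (TCP) lies between the finger pads; the fingertips stand 25 mm ahead of it and the grasp point (between the pads) lies 6 mm ahead of it; x points along the fingers, z is the direction in which the jaws open and shut, and the axes are right-handed (so a half turn about x gives the same grasp; the last joint's range is limited). The gripper opens to 85 mm and grips with 20 to 120 N. Pads are 22 mm wide; open, the fingers measure 114 mm over their backs; the gripper's body (76 mm by 85 mm) begins 54 mm behind the grasp point. The pads swing forward as they close: fully open they stand 13 mm farther back than shut.
Start: joints at [-1.139, 0.469, -0.049, 1.532, 0.024, 1.141, -0.082], TCP at [0.3, 0.605, 0.219] pointing down, gripper open.
Joint ranges: [-2.59, 2.59], [-0.33, 1.99], [-1.39, 1.29], [0.1, 2.45], [-1.04, 4.18], [0.21, 1.99], [-2.66, 2.66]. Speed limits (rad/s): [2.57, 2.57, 3.14, 3.14, 3.14, 3.14, 3.14].

INTERFACE

Orientations are given as a 3x3 rotation matrix whose columns are the frame's x, y, z axes.
In Python, from rig import * gives the robot as it stands. Calls block until the motion is done:
- movep(position, orientation): joint-space move of the TCP to a pose.
- move_l(position, attitude=None, feed=0.15, until_force=None): straight line of the TCP; attitude=None keeps the orientation; feed is the mean speed in m/s. With until_force (N) it stops when the force on the tool has changed by that much, and returns True; else False.
- move_joints(angles): joint-space move.
- command_gripper(opening, newtons=None): finger opening in m; newtons is the grip in N (None keeps the last); returns when the fingers have stopped.
- sleep(seconds).
- inverse_kinematics(position, orientation): joint angles nearest the present ones, or None.
- sense(): the state.
- camera(name): name is "scene" or "side" or "wrist"; returns (picture, depth): 420x560x3 uint8, red, green, blue; 420x560 float32, m along the optical axis (not along the pixel's ray), 0 where there is no reading.
- camera_params(name): a dict with "K" (3x3 intrinsics, pixels), "dist" ([k1, k2, p1, p2, k3] as OpenCV has them; the pictures are not rectified), "position" and "rotation" of the camera in the world; the wrist camera has in their place "tool_from_camera" (4x4, takes a point from camera to tool coordinates, whose origin is the TCP and whose axes are the tool frame's). Camera axes: x right, y down, z forward; pixel columns grow to the right and rows downward; lengths in m; the calibration is good to about 2 mm. A picture is of the moment at which its call begins: read the wrist's pose just before it. camera_params takes no time and is no camera call.
A pose or a line that the arm cannot do raises Unreachable and nothing moves.
- finish_job(): hands the job in, once; it reports no verdict.
The state is a dict: "time_s": time; "joint_pos": joint angles; "qd": joint speeds; "joint_efforts": joint torques, N m; "position": TCP position; "tcp_rot": TCP orientation; "wrist_force": force on the tool from outside, world axes, zero at the start; "ft_torque": the same for the moment, N m; "finger_gap": finger opening in m.
Only numpy, scipy, OpenCV 4.12 (cv2) and the standard library are available. Lean on these libraries where they do the work, as an engineer would, in place of code of your own. Each camera call takes 0.05 s, during which the arm holds its last target.

## Working session

There is one attempt and no reset: what is moved stays moved. The work goes in short steps, each a Python script; the robot and the scene stay as the last script left them, time stands still between calls to the robot, and variables do not carry over. Pictures are saved under pics/ and viewed, and the job is handed in when it is done.

```bash
ls; mkdir -p pics; python3 - <<'E'
from rig import *
import cv2, numpy as np
for n in ["scene","side","wrist"]:
    im,d=camera(n); cv2.imwrite(f"pics/a_{n}.png",im[:,:,::-1]); np.save(f"pics/a_{n}.npy",d)
    print(n,camera_params(n))
s=sense(); print(s)
E
```

```text
pics
scene {'K': array([[504.3971397 ,   0.        , 278.19324416],
       [  0.        , 504.3971397 , 209.24404231],
       [  0.        ,   0.        ,   1.        ]]), 'dist': array([-0.05277483,  0.        ,  0.        ,  0.        ,  0.        ]), 'position': array([1.07211484, 0.78179463, 1.26463037]), 'rotation': array([[-0.81410087,  0.44812018, -0.36936172],
       [ 0.58070266,  0.63357252, -0.51124386],
       [ 0.00491875, -0.6306934 , -0.77601652]])}
side {'K': array([[387.84041386,   0.        , 286.06203036],
       [  0.        , 387.84041386, 212.91031175],
       [  0.        ,   0.        ,   1.        ]]), 'dist': array([-0.10288787,  0.        ,  0.        ,  0.        ,  0.        ]), 'position': array([0.38346941, 1.10862961, 0.78621736]), 'rotation': array([[-0.99410441, -0.04994761,  0.0962375 ],
       [-0.10798547,  0.5360965 , -0.83722141],
       [-0.00977538, -0.84267775, -0.53832951]])}
wrist {'K': array([[340.9582356 ,   0.        , 280.69134834],
       [  0.        , 340.9582356 , 212.75827474],
       [  0.        ,   0.        ,   1.        ]]), '
[... 581 characters left out ...]
qd': array([ 4.31564181e-04, -3.79064744e-03,  8.41004326e-04, -4.28310468e-03,
       -2.50670524e-04, -7.31529665e-04,  8.91168076e-05]), 'joint_efforts': array([ 1.09094955e-03, -5.10766482e+01, -4.64805379e-02, -2.37979746e+01,
        1.07240051e-02,  5.43542803e-03, -4.28249564e-06]), 'position': array([0.29992479, 0.60420016, 0.21778353]), 'tcp_rot': array([[-6.51806101e-04, -8.95702565e-01,  4.44653225e-01],
       [-1.39135101e-03,  4.44653701e-01,  8.95701485e-01],
       [-9.99998820e-01, -3.48450200e-05, -1.53606466e-03]]), 'wrist_force': array([ 0.47033795, -0.37808481, -0.34891757]), 'ft_torque': array([-0.05171079, -0.08638978,  0.0269445 ]), 'finger_gap': 0.08562534118514968}
```

View pics/a_scene.png

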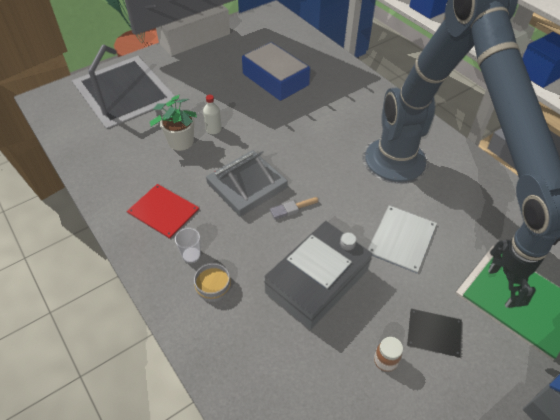

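View pics/a_side.png

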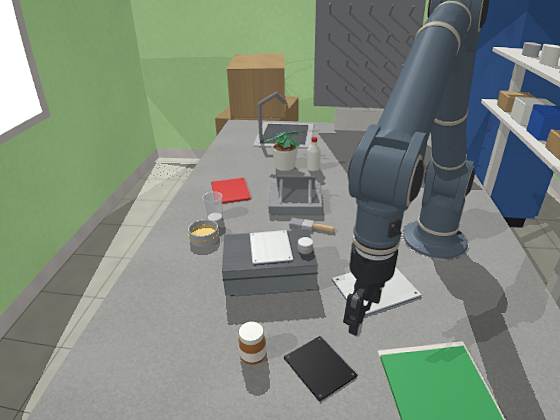

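View pics/a_wrist.png

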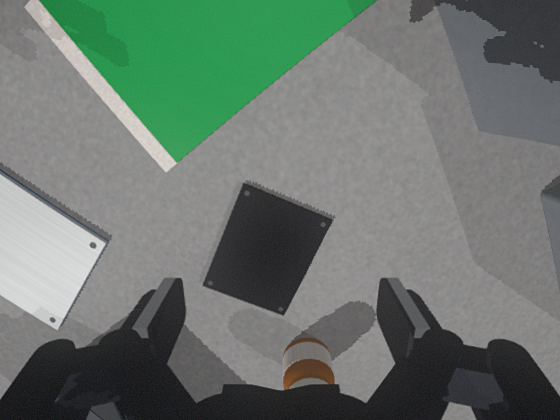

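```bash
cat > h.py <<'E'
import numpy as np, cv2
from rig import *
def world(name,px,depth=None,z=None,P=None):
    P=P or camera_params(name)
    px=np.asarray(px,float).reshape(-1,1,2)
    n=cv2.undistortPoints(px,P["K"],P["dist"]).reshape(-1,2)
    r=np.c_[n,np.ones(len(n))]
    if z is not None:
        rw=r@P["rotation"].T
        return P["position"]+rw*((np.asarray(z)-P["position"][2])/rw[:,2])[:,None]
    return P["position"]+(r*np.asarray(depth)[:,None])@P["rotation"].T
def cloud(name,d,P=None):
    v,u=np.mgrid[0:420,0:560]
    return world(name,np.c_[u.ravel(),v.ravel()],depth=d.ravel(),P=P).reshape(420,560,3)
def project(name,X,P=None):
    P=P or camera_params(name)
    R=P["rotation"].T; rv,_=cv2.Rodrigues(R)
    return cv2.projectPoints(np.asarray(X,float).reshape(-1,1,3),rv,-R@P["position"],P["K"],P["dist"])[0].reshape(-1,2)
E
python3 - <<'E'
import cv2
a=cv2.imread('pics/a_scene.png')
cv2.imwrite('pics/b1.png',cv2.resize(a[215:330,255:380],None,fx=5,fy=5,interpolation=cv2.INTER_CUBIC))
cv2.imwrite('pics/b2.png',cv2.resize(a[140:225,195:330],None,fx=5.5,fy=5.5,interpolation=cv2.INTER_CUBIC))
E
```

```text
(no output)
```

View pics/b1.png

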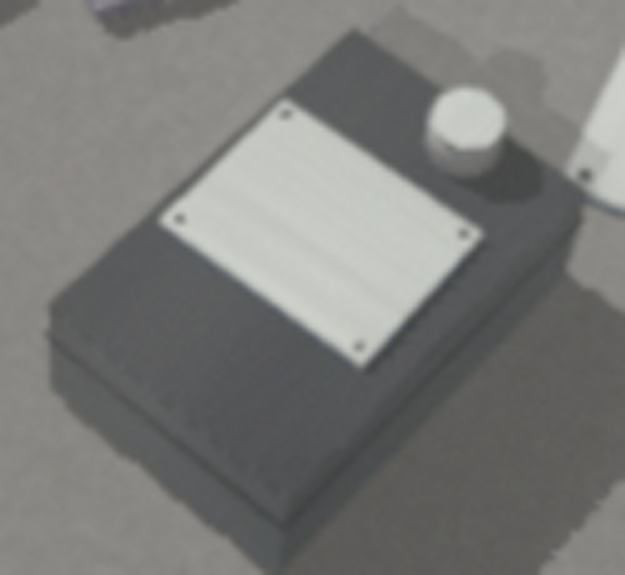

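View pics/b2.png

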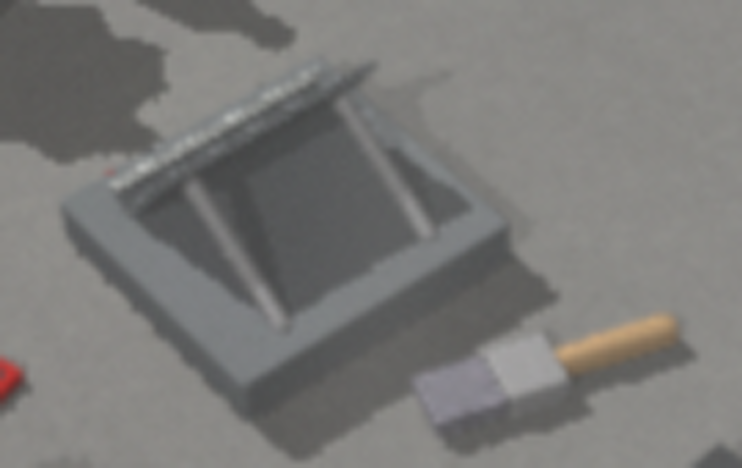

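```bash
python3 - <<'E'
from h import *
np.set_printoptions(precision=4,suppress=True)
o=np.array([255,215])
cc=np.array([[355,30],[50,305],[285,520],[580,205]])/5+o
pc=np.array([[287,98],[160,220],[362,367],[484,233]])/5+o
C=world("scene",cc,z=.1);Pn=world("scene",pc,z=.106)
print(C);print(Pn)
for A in(C,Pn):
    print([np.linalg.norm(A[i]-A[(i+1)%4]).round(4) for i in range(4)],A.mean(0))
    f=(A[0]+A[1])/2;b=(A[2]+A[3])/2;v=b-f;w=A[0]-A[1]
    print("x-axis ang",np.degrees(np.arctan2(v[1],v[0])),"y ang",np.degrees(np.arctan2(w[1],w[0])))
d=np.load('pics/a_scene.npy');X=cloud("scene",d)
o2=np.array([195,140])
for p in [(65,205),(250,385),(505,225),(115,190),(375,65),(320,65),(285,325),(430,235),(135,212),(190,185),(345,100)]:
    q=(np.array(p)/5.5+o2); print(p,q.round(),X[int(round(q[1])),int(round(q[0]))])
q=np.array([[65,205],[250,385],[505,225]])/5.5+o2
print(world("scene",q,z=.04))
# side view
ds=np.load('pics/a_side.npy');Xs=cloud("side",ds)
np.save('pics/Xs.npy',Xs);np.save('pics/X.npy',X)
a=cv2.imread('pics/a_side.png')
cv2.imwrite('pics/c1.png',cv2.resize(a[165:300,205:335],None,fx=5.5,fy=4.4,interpolation=cv2.INTER_CUBIC))
E
```

```text
[[0.4294 0.1313 0.1   ]
 [0.681  0.1823 0.1   ]
 [0.656  0.3559 0.1   ]
 [0.4046 0.2994 0.1   ]]
[[0.4952 0.1504 0.106 ]
 [0.603  0.1756 0.106 ]
 [0.5708 0.3117 0.106 ]
 [0.4634 0.2851 0.106 ]]
[np.float64(0.2568), np.float64(0.1754), np.float64(0.2577), np.float64(0.17)] [0.5428 0.2422 0.1   ]
x-axis ang 98.29626724271758 y ang -168.53466788684446
[np.float64(0.1108), np.float64(0.1399), np.float64(0.1106), np.float64(0.1384)] [0.5331 0.2307 0.106 ]
x-axis ang 103.29309921138972 y ang -166.87723707389662
(65, 205) [207. 177.] [ 0.6009 -0.2736  0.0386]
(250, 385) [240. 210.] [ 0.5876 -0.0929  0.038 ]
(505, 225) [287. 181.] [ 0.3938 -0.1088  0.0354]
(115, 190) [216. 175.] [ 0.5774 -0.2529  0.0518]
(375, 65) [263. 152.] [ 0.4246 -0.2012  0.1117]
(320, 65) [253. 152.] [ 0.4076 -0.2901  0.031 ]
(285, 325) [247. 199.] [ 0.5459 -0.1164  0.04  ]
(430, 235) [273. 183.] [ 0.4374 -0.1268  0.0372]
(135, 212) [220. 179.] [ 0.5694 -0.2432  0.036 ]
(190, 185) [230. 174.] [ 0.5556 -0.1959  0.0928]
(345, 100) [258. 158.] [ 0.4432 -0.2034  0.0932]
[[ 0.6026 -0.2717  0.04  ]
 [ 0.5873 -0.0906  0.04  ]
 [ 0.3966 -0.1061  0.04  ]]
```

View pics/c1.png

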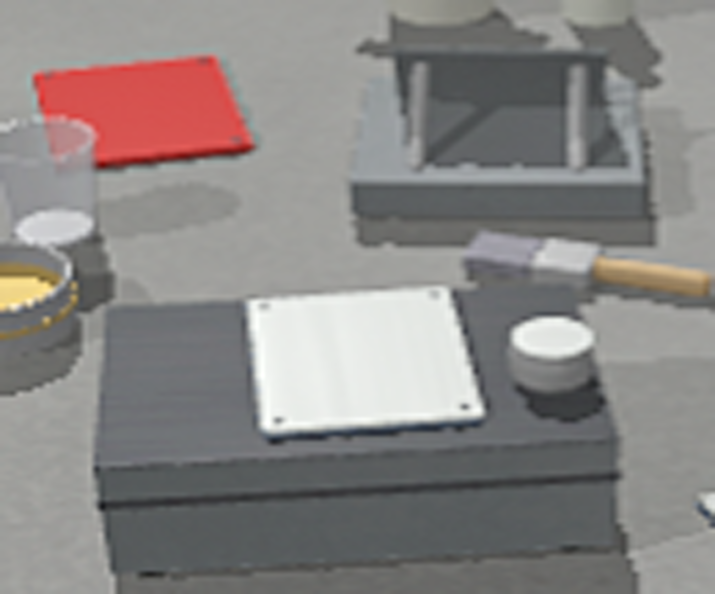

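```bash
cat >> h.py <<'E'
def fit2(model,meas):
    m=np.asarray(model,float);q=np.asarray(meas,float)[:,:2]
    a=m-m.mean(0);b=q-q.mean(0)
    th=np.arctan2((a[:,0]*b[:,1]-a[:,1]*b[:,0]).sum(),(a*b).sum())
    R=np.array([[np.cos(th),-np.sin(th)],[np.sin(th),np.cos(th)]])
    t=q.mean(0)-R@m.mean(0)
    return th,t,(m@R.T+t-q)
E
python3 - <<'E'
from h import *
np.set_printoptions(precision=4,suppress=True)
o=np.array([255,215])
def rep(n,m,A):
    th,t,r=fit2(m,A);print(n,np.degrees(th).round(2),t.round(4),np.abs(r).max().round(4))
cc=np.array([[355,30],[50,305],[285,520],[580,205]])/5+o
pc=np.array([[287,98],[160,220],[362,367],[484,233]])/5+o
mc=np.array([[-85,130],[-85,-130],[85,-130],[85,130]])/1e3
mp=np.array([[-70,55],[-70,-55],[70,-55],[70,55]])/1e3
rep("case sc",mc,world("scene",cc,z=.1));rep("pan sc",mp,world("scene",pc,z=.106))
o=np.array([205,165]);s=np.array([5.5,4.4])
cs=np.array([[575,290],[105,305],[97,468],[617,440]])/s+o
ps=np.array([[450,287],[248,298],[265,434],[483,415]])/s+o
rep("case sd",mc,world("side",cs,z=.1));rep("pan sd",mp,world("side",ps,z=.106))
# console
o2=np.array([195,140])
mk=np.array([[-95,-100],[95,-100],[95,100]])/1e3
rep("cons sc",mk,world("scene",np.array([[65,205],[250,385],[505,225]])/5.5+o2,z=.04))
ks=np.array([[350,180],[642,178]])/s+o
rep("cons sd",mk[1:],world("side",ks,z=.04))
# plate top points in the clouds
for n in("X","Xs"):
    X=np.load(f'pics/{n}.npy');m=(X[...,2]>.085)&(X[...,2]<.125)&(np.abs(X[...,0]-.5)<.11)&(X[...,1]<-.08)&(X[...,1]>-.3)
    print(n,m.sum(),X[m].min(0),X[m].max(0))
    mm=(X[...,2]>.085)&(X[...,2]<.13)&(X[...,1]>.05)&(X[...,1]<.45)&(X[...,0]>.38)&(X[...,0]<.72)
    print(n,mm.sum()); r=cv2.minAreaRect(X[mm][:,:2].astype(np.float32)); print(r, np.median(X[mm][:,2]))
E
```

```text
case sc 100.91 [0.5428 0.2422] 0.0056
pan sc 103.38 [0.5331 0.2307] 0.001
case sd 100.8 [0.5354 0.2392] 0.0052
pan sd 103.52 [0.5302 0.2293] 0.003
cons sc 94.74 [ 0.4982 -0.1905] 0.0059
cons sd 96.23 [ 0.4991 -0.1986] 0.0022
X 150 [ 0.4246 -0.2162  0.0851] [ 0.5752 -0.1884  0.1184]
X 5198
((0.5370433926582336, 0.2363889515399933), (0.2658733129501343, 0.1736830323934555), 11.567346572875977) 0.09998245265639416
Xs 251 [ 0.4223 -0.2236  0.0851] [ 0.5678 -0.1813  0.1192]
Xs 3645
((0.5361400842666626, 0.23620274662971497), (0.26129409670829773, 0.1782042384147644), 11.360177040100098) 0.10172274337623122
```

```bash
cat >> h.py <<'E'
from scipy.spatial.transform import Rotation as Rn
def Rz(a): return Rn.from_euler('z',a).as_matrix()
CASE=(np.array([.5365,.2365,0]),np.radians(101.3))
CONS=(np.array([.4985,-.193,0]),np.radians(95.5))
def seat_pose(cons=None):
    c,a=cons or CONS
    R=Rz(a)
    p=c+R@(np.array([-.05,0,.046])+.07*np.array([.5736,0,.8192])+.003*np.array([-.8192,0,.5736]))
    x=np.array([-.5736,0,-.8192]);z=np.array([.8192,0,-.5736])
    return p,R@np.c_[x,np.cross(z,x),z]
def tool_in_panel(phi,g,sgn):
    # phi deg yaw in the panel plane, g grasp point (x,y) in panel
    x=np.array([np.cos(np.radians(phi)),np.sin(np.radians(phi)),0]);z=np.array([0,0,sgn])
    R=np.c_[x,np.cross(z,x),z]
    return np.array([g[0],g[1],0])-.006*x, R
E
python3 - <<'E'
from h import *
np.set_printoptions(precision=2,suppress=True)
Rc=Rz(CASE[1])
p0=CASE[0]+Rc@np.array([-.085-.048+.07,0.0,.103]);R0=Rz(CASE[1]) # panel after slide
pe,Re=seat_pose()
for phi in(-120,-90,-60,-45,-30,-15,0,15,30,45,60,90):
  r=np.radians(phi)
  for sg in(1,-1):
    if abs(phi)<=45: g=(-.052,0)
    else: g=(-.05,-.035*np.sign(phi)*-1*-1)
    if phi<-45: g=(-.05,.04)
    if phi>45: g=(-.05,-.04)
    t,R=tool_in_panel(phi,g,sg)
    res=[]
    for (p,Q) in((p0,R0),(p0+[0,-.12,.2],R0),(p0+[0,-.2,.2],R0@Rn.from_euler('y',60,degrees=True).as_matrix()),(pe+[0,-.0,.08],Re),(pe,Re)):
        q=inverse_kinematics(p+Q@t,Q@R);res.append(None if q is None else np.array(q))
    print(phi,sg,[('-' if q is None else q) for q in res])
E
```

```text
-120 1 ['-', '-', '-', '-', array([ 2.05,  1.96, -1.22,  2.27, -0.79,  0.44, -1.18])]
-120 -1 ['-', '-', '-', '-', array([ 2.05,  1.96, -1.22,  2.27, -0.79,  0.44,  1.96])]
-90 1 ['-', '-', '-', '-', '-']
-90 -1 ['-', '-', '-', '-', '-']
-60 1 ['-', '-', '-', '-', '-']
-60 -1 ['-', '-', '-', '-', '-']
-45 1 ['-', '-', '-', '-', '-']
-45 -1 ['-', '-', '-', '-', '-']
-30 1 [array([ 1.17,  1.47, -1.19,  2.07, -0.7 ,  0.51,  2.44]), array([ 1.32,  0.96, -1.18,  1.97, -0.91,  0.97,  2.24]), array([ 1.12,  0.17, -0.81,  1.88, -0.68,  1.  ,  2.29]), array([-0.56, -0.05,  0.52,  2.41,  1.34,  0.52,  0.67]), '-']
-30 -1 [array([ 1.17,  1.47, -1.19,  2.07, -0.7 ,  0.51, -0.7 ]), array([ 1.32,  0.96, -1.18,  1.97, -0.91,  0.97, -0.9 ]), array([-0.21,  0.09,  0.65,  1.94, -0.86,  1.12, -0.69]), array([ 0.34,  0.  , -0.37,  2.36,  1.33,  0.5 , -2.47]), '-']
-15 1 [array([ 0.87,  1.17, -0.81,  1.89, -0.9 ,  1.05,  2.56]), array([ 1.13,  0.92, -0.99,  1.78, -0.82,  1.3 ,  2.18]), array([-0.52,  0.31,  1.11,  1.77, -0.83,  1.49,  2.47]), array([-0.46,  0.06,  0.39,  2.23,  0.89,  0.75,  1.03]), arra
[... 2041 characters left out ...]
,  1.52, -1.19,  1.17, -0.08,  1.93,  1.92]), '-', '-', array([-0.14,  0.64,  0.18,  1.55,  0.43,  1.75,  1.35]), array([-0.16,  0.73,  0.2 ,  1.6 ,  0.4 ,  1.63,  1.3 ])]
45 -1 [array([ 0.41,  1.34, -0.81,  1.18, -0.32,  1.97, -0.95]), '-', '-', array([-0.54,  0.79,  0.85,  1.58,  0.16,  1.62, -1.45]), array([-0.52,  0.88,  0.81,  1.62,  0.1 ,  1.51, -1.49])]
60 1 ['-', '-', '-', array([-0.27,  0.9 ,  0.52,  1.31,  0.26,  1.96,  1.58]), array([-0.08,  0.93,  0.16,  1.32,  0.36,  1.94,  1.34])]
60 -1 ['-', '-', '-', array([-0.4 ,  0.98,  0.8 ,  1.32,  0.14,  1.92, -1.4 ]), array([-0.39,  1.07,  0.78,  1.35,  0.08,  1.83, -1.45])]
90 1 ['-', '-', '-', '-', '-']
90 -1 ['-', '-', '-', '-', '-']
```

```bash
cat > kin.py <<'E'
import numpy as np
from scipy.spatial.transform import Rotation as Rn
def E(xi,q):
    w,p=xi[:3],xi[3:]
    w=w/np.linalg.norm(w); T=np.eye(4); R=Rn.from_rotvec(w*q).as_matrix(); T[:3,:3]=R; T[:3,3]=p-R@p; return T
def fk(par,q,links=False):
    S=par[:42].reshape(7,6); T=np.eye(4); L=[]
    for i in range(7): T=T@E(S[i],q[i]); L.append(T.copy())
    M=np.eye(4); M[:3,:3]=Rn.from_rotvec(par[42:45]).as_matrix(); M[:3,3]=par[45:48]
    return (T@M,L) if links else T@M
E
python3 - <<'E'
from h import *; from kin import *
from scipy.optimize import least_squares
import time
rng=np.random.default_rng(0); s=sense(); D=[(s["joint_pos"],s["position"],s["tcp_rot"])]
t0=time.time(); 
while len(D)<70 and time.time()-t0<120:
    r=rng.uniform(.35,.8);a=rng.uniform(-1.5,1.5);p=np.array([r*np.cos(a),r*np.sin(a),rng.uniform(.1,.6)])
    R=s["tcp_rot"]@Rn.random(random_state=rng.integers(1e9)).as_matrix()
    q=inverse_kinematics(p,R)
    if q is not None: D.append((np.array(q),p,R))
print(len(D),sense()["time_s"])
def res(par):
    o=[]
    for q,p,R in D:
        T=fk(par,q); o+=list(T[:3,3]-p)+list(.3*(T[:3,:3]-R).ravel())
    return np.array(o)
best=None
import itertools
for s3,s5,s7 in itertools.product((-1,1),repeat=3):
    S=np.zeros((7,6)); z=[0,.3,.3,.7,.7,1.1,1.1]
    for i,w in enumerate([(0,0,-1),(0,1,0),(0,0,s3),(0,1,0),(0,0,s5),(0,1,0),(0,0,s7)]): S[i,:3]=w;S[i,3:]=[0,0,z[i]]
    # M: tool at zero config: x up; derive from start sample
    par=np.r_[S.ravel(),0,0,0,0,0,1.4]
    T=fk(par,D[0][0]); Tt=np.eye(4);Tt[:3,:3]=D[0][2];Tt[:3,3]=D[0][1]
    A=np.linalg.inv(T)@Tt; par[42:45]=Rn.from_matrix(A[:3,:3]).as_rotvec()
    r=least_squares(res,par,max_nfev=25,x_scale='jac')
    print(s3,s5,s7,r.cost)
    if best is None or r.cost<best.cost: best=r
    if best.cost<1e-4: break
np.save("par.npy",best.x); print(np.abs(best.fun).max())
S=best.x[:42].reshape(7,6)
np.set_printoptions(precision=4,suppress=True)
for i in range(7):
    w=S[i,:3]/np.linalg.norm(S[i,:3]);p=S[i,3:]; print(w,p-w*(w@p))
print(best.x[42:])
E
```

```text
70 0.15
-1 -1 -1 4.745596520308025e-21
4.2339118322409774e-11
[-0. -0. -1.] [-0. -0.  0.]
[-0.  1. -0.] [0.     0.     0.2377]
[-0.  0. -1.] [-0.     -0.0264 -0.    ]
[-0.  1.  0.] [-0.     -0.      0.7919]
[ 0.  0. -1.] [ 0.     -0.0418 -0.    ]
[-0.  1.  0.] [-0.     -0.      1.2587]
[-0.  0. -1.] [-0.     -0.0422 -0.    ]
[ 0.     -1.5708  0.     -0.     -0.0422  1.5773]
```

```bash
python3 - <<'E'
from h import *
np.set_printoptions(precision=3,suppress=True)
X=np.load('pics/X.npy');Xs=np.load('pics/Xs.npy')
for n,(u,v),r in(("beaker",(188,240),14),("sieve",(212,282),20),("pot",(178,125),28),("wash",(212,115),16),("jar",(388,352),16),("brush",(295,207),26),("tin",(348,241),10)):
    W=X[v-r:v+r,u-r:u+r].reshape(-1,3);W=W[(W[:,2]>.012)]
    print(n,np.percentile(W,3,axis=0),np.percentile(W,97,axis=0))
E
```

```text
beaker [ 0.756 -0.092  0.02 ] [ 0.82  -0.024  0.09 ]
sieve [0.744 0.026 0.016] [0.836 0.121 0.045]
pot [ 0.51  -0.579  0.019] [ 0.649 -0.454  0.16 ]
wash [ 0.423 -0.512  0.018] [ 0.474 -0.472  0.142]
jar [0.515 0.5   0.022] [0.568 0.555 0.087]
brush [ 0.36  -0.127  0.013] [0.503 0.145 0.1  ]
tin [0.413 0.188 0.095] [0.459 0.254 0.132]
```

```bash
cat >> h.py <<'E'
def casept(x,y,z): return CASE[0]+Rz(CASE[1])@np.array([x,y,z])
def save(n,tag):
    im,d=camera(n); cv2.imwrite(f"pics/{tag}.png",im[:,:,::-1]); np.save(f"pics/{tag}.npy",d); return im,d
def wristP(s):
    P=dict(camera_params("wrist")); T=P["tool_from_camera"]
    P["position"]=s["position"]+s["tcp_rot"]@T[:3,3]; P["rotation"]=s["tcp_rot"]@T[:3,:3]; return P
def down(sg=1):
    R=Rz(CASE[1]); z=R@np.array([0,sg,0.]); x=np.array([0,0,-1.]); return np.c_[x,np.cross(z,x),z]
E
python3 - <<'E'
from h import *
import pickle
np.set_printoptions(precision=4,suppress=True)
p=casept(.0645+.022,.006,.20)
for sg in(1,-1):
    print(sg,inverse_kinematics(p,down(sg)), down(sg)[:,1])
R=down(-1) if inverse_kinematics(p,down(-1)) is not None else down(1)
command_gripper(.05)
movep(p,R)
s=sense();print(s["time_s"],s["position"],s["finger_gap"])
save("wrist","d_w");pickle.dump(s,open("pics/d_w.pkl","wb"))
E
```

```text
1 [-0.3203  0.4035 -0.4069  1.71    0.1786  1.0647  2.5538] [ 0.1959 -0.9806  0.    ]
-1 [-0.7979  0.3728  0.2245  1.7394 -0.0942  1.0398 -0.3433] [-0.1959  0.9806  0.    ]
1.925 [0.5125 0.3227 0.2   ] 0.05003926763510515
```

View pics/d_w.png

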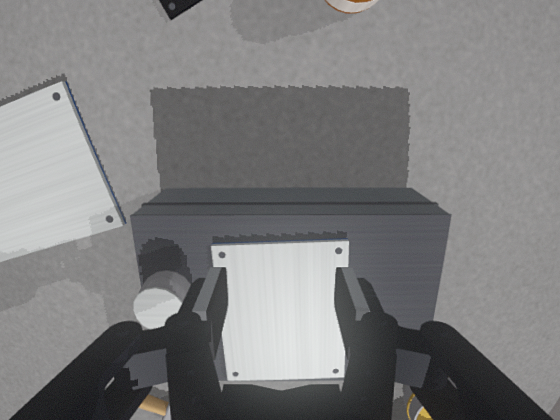

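```bash
python3 - <<'E'
from h import *
import pickle
np.set_printoptions(precision=4,suppress=True)
P=wristP(pickle.load(open("pics/d_w.pkl","rb")))
inv=lambda W:(W-[*CASE[0][:2],0])@Rz(CASE[1])
W=world("wrist",[[211,241],[350,239],[348,378],[227,380]],z=.106,P=P)
m=np.array([[70,55],[70,-55],[-70,-55],[-70,55]])/1e3
th,t,r=fit2(m,W);print("panel",np.degrees(th),t,np.abs(r).max());print(inv(W))
C=world("wrist",[[133,215],[450,213]],z=.1,P=P);print("case back",inv(C))
a=cv2.imread('pics/d_w.png');cv2.imwrite('pics/d_c.png',cv2.resize(a[190:290,120:460],None,fx=2.3,fy=4))
E
```

```text
panel 103.58060439666694 [0.5345 0.2289] 0.00355749232815461
[[ 0.0634  0.0623  0.106 ]
 [ 0.0656 -0.0481  0.106 ]
 [-0.0772 -0.0574  0.106 ]
 [-0.08    0.0571  0.106 ]]
case back [[ 0.0829  0.1257  0.1   ]
 [ 0.0857 -0.1296  0.1   ]]
```

View pics/d_c.png

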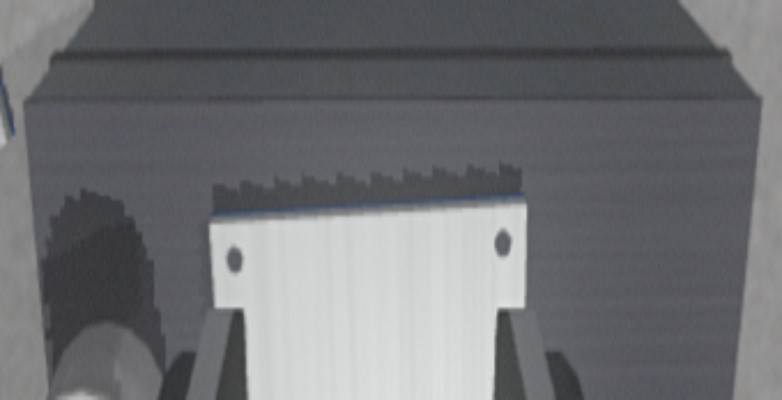

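```bash
sed -i 's/np.radians(101.3)/np.radians(101.7)/' h.py; python3 - <<'E'
from h import *
np.set_printoptions(precision=4,suppress=True)
R=down(-1)
p=casept(.0825,.005,.145); move_l(p,R,feed=.12)
s=sense();f0=s["wrist_force"]
hit=move_l(casept(.0825,.005,.108),R,feed=.02,until_force=4)
s=sense();print(hit,s["time_s"],s["position"],s["wrist_force"]-f0,(Rz(CASE[1]).T@(s["position"]-CASE[0])))
save("side","e_s");save("wrist","e_w")
a=cv2.imread('pics/e_w.png');b=cv2.imread('pics/e_s.png')
cv2.imwrite('pics/e.png',np.hstack([cv2.resize(a[150:400,120:460],(500,368)),cv2.resize(b[200:300,200:330],(300,231+137))]))
E
```

```text
False 4.5833 [0.5149 0.3163 0.1081] [ 1.1264  0.9205 -1.8677] [0.0826 0.005  0.1081]
```

View pics/e.png

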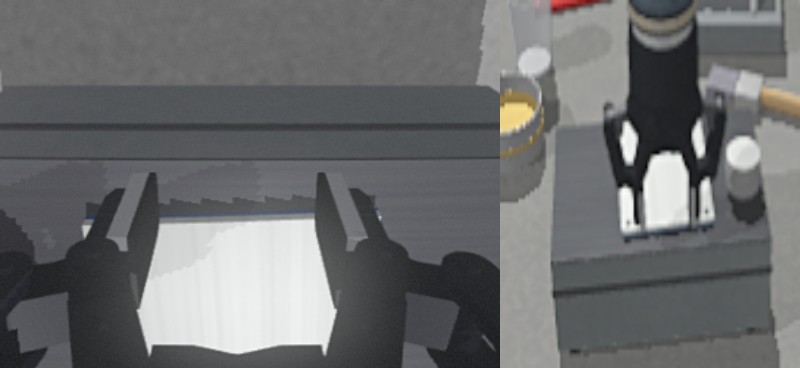

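```bash
python3 - <<'E'
from h import *
np.set_printoptions(precision=3,suppress=True)
s=sense();P=wristP(s);print(s["position"],s["finger_gap"],s["wrist_force"])
d=np.load('pics/e_w.npy');X=cloud("wrist",d,P=P)
T=(X-s["position"])@s["tcp_rot"]  # tool coords
C=(X-CASE[0])@Rz(CASE[1])
for v in range(260,345,6):
    print(v,[(u,T[v,u].round(3).tolist()) for u in (222,) ],C[v,222])
a=cv2.imread('pics/e_w.png')
for q in((.025,0,.025),(.025,0,-.025),(.0,0,.025),(.0,0,-.025),(.025,.011,.025),(.025,-.011,.025)):
    w=s["position"]+s["tcp_rot"]@np.array(q);u=project("wrist",w,P)[0];cv2.circle(a,tuple(int(x) for x in u),2,(0,0,255),-1)
cv2.imwrite('pics/e2.png',cv2.resize(a[240:360,170:400],None,fx=3.4,fy=4.5))
E
```

```text
[0.515 0.316 0.108] 0.050137094810123635 [-0.108 -0.429  0.552]
260 [(222, [0.007, 0.001, -0.031])] [0.083 0.036 0.101]
266 [(222, [0.009, -0.004, -0.032])] [0.079 0.037 0.099]
272 [(222, [-0.025, 0.011, -0.025])] [0.094 0.03  0.133]
278 [(222, [-0.028, 0.01, -0.025])] [0.092 0.03  0.136]
284 [(222, [-0.028, 0.007, -0.025])] [0.09  0.03  0.137]
290 [(222, [-0.029, 0.004, -0.025])] [0.087 0.03  0.137]
296 [(222, [-0.03, 0.002, -0.025])] [0.085 0.03  0.138]
302 [(222, [-0.03, -0.001, -0.025])] [0.082 0.03  0.138]
308 [(222, [-0.033, -0.002, -0.025])] [0.081 0.03  0.141]
314 [(222, [-0.033, -0.005, -0.025])] [0.078 0.03  0.141]
320 [(222, [-0.034, -0.007, -0.025])] [0.075 0.03  0.142]
326 [(222, [-0.035, -0.01, -0.025])] [0.073 0.03  0.143]
332 [(222, [0.002, -0.042, -0.033])] [0.041 0.038 0.106]
338 [(222, [0.002, -0.046, -0.033])] [0.037 0.038 0.106]
344 [(222, [0.003, -0.05, -0.034])] [0.032 0.039 0.106]
```

View pics/e2.png

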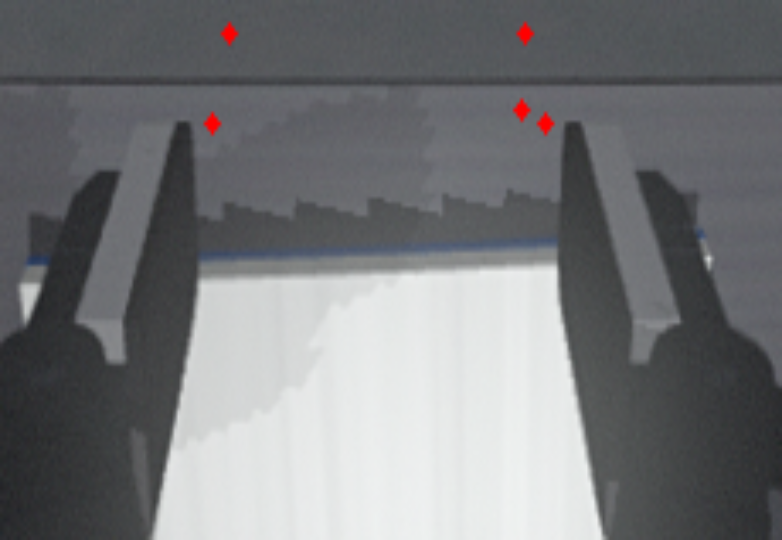

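```bash
python3 - <<'E'
from h import *
np.set_printoptions(precision=3,suppress=True)
s=sense()
for n,t in(("side","e_s"),):
    d=np.load(f'pics/{t}.npy');X=cloud(n,d);T=(X-s["position"])@s["tcp_rot"]
    m=(np.abs(T[...,2])<.06)&(np.abs(T[...,1])<.02)&(T[...,0]<.05)&(d>0)
    print(m.sum()); 
    for lo in np.arange(-.1,.03,.01):
        k=m&(T[...,0]>=lo)&(T[...,0]<lo+.01); 
        if k.any(): print(lo.round(3),k.sum(),"y",np.percentile(T[k][:,1],[5,50,95]),"z",np.percentile(T[k][:,2],[5,95]))
b=cv2.imread('pics/e_s.png')
for q in((.025,.011,.025),(.025,.011,-.025),(-.025,.011,.025),(-.025,.011,-.025),(0.006,.011,.025),(0.006,.011,-.025)):
    u=project("side",s["position"]+s["tcp_rot"]@np.array(q))[0];print(q,u);cv2.circle(b,tuple(int(x) for x in u),0,(0,0,255),-1)
cv2.imwrite('pics/e3.png',cv2.resize(b[210:280,225:320],None,fx=8,fy=8,interpolation=cv2.INTER_NEAREST))
E
```

```text
2732
-0.1 94 y [0.001 0.012 0.017] z [-0.056  0.053]
-0.09 93 y [-0.007  0.011  0.018] z [-0.056  0.056]
-0.08 99 y [-0.01   0.01   0.014] z [-0.054  0.052]
-0.07 85 y [-0.005  0.01   0.014] z [-0.053  0.049]
-0.06 28 y [0.003 0.01  0.013] z [-0.043  0.036]
-0.05 30 y [0.005 0.008 0.012] z [-0.038  0.035]
-0.04 30 y [0.005 0.008 0.012] z [-0.038  0.034]
-0.03 24 y [0.005 0.009 0.012] z [-0.036  0.033]
-0.02 3 y [0.009 0.009 0.01 ] z [-0.032  0.018]
-0.01 1 y [-0.019 -0.019 -0.019] z [0.036 0.036]
-0.0 264 y [-0.019 -0.009  0.002] z [-0.053  0.053]
0.01 138 y [-0.002  0.001  0.004] z [-0.055  0.054]
0.02 121 y [-0.001  0.001  0.004] z [-0.052  0.054]
(0.025, 0.011, 0.025) [263.053 275.374]
(0.025, 0.011, -0.025) [281.51  274.076]
(-0.025, 0.011, 0.025) [262.236 261.05 ]
(-0.025, 0.011, -0.025) [281.203 259.762]
(0.006, 0.011, 0.025) [262.747 270.024]
(0.006, 0.011, -0.025) [281.396 268.73 ]
```

View pics/e3.png

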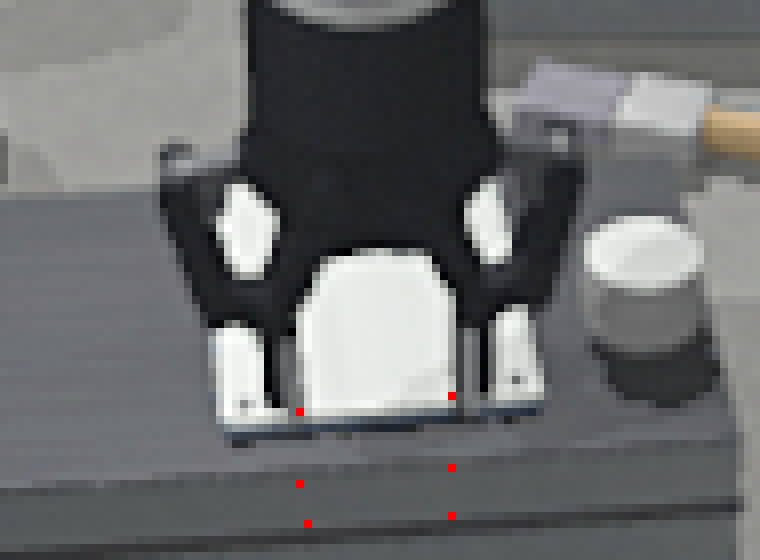

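```bash
python3 - <<'E'
from h import *
np.set_printoptions(precision=4,suppress=True)
R=down(-1)
hit=move_l(casept(.0825,.005,.070),R,feed=.015,until_force=4)
s=sense();print(hit,s["time_s"],s["position"],s["wrist_force"])
sleep(.2);s=sense();print(s["position"],s["wrist_force"])
save("wrist","f_w");save("side","f_s")
a=cv2.imread('pics/f_w.png');b=cv2.imread('pics/f_s.png')
cv2.imwrite('pics/f.png',np.hstack([cv2.resize(a[180:330,150:420],(480,400)),cv2.resize(b[210:280,225:320],(320,400))]))
E
```

```text
True 6.2167 [0.5149 0.3163 0.0844] [-0.422  -0.2993  4.507 ]
[0.5148 0.3163 0.0843] [-0.9111 -0.442   5.1287]
```

View pics/f.png

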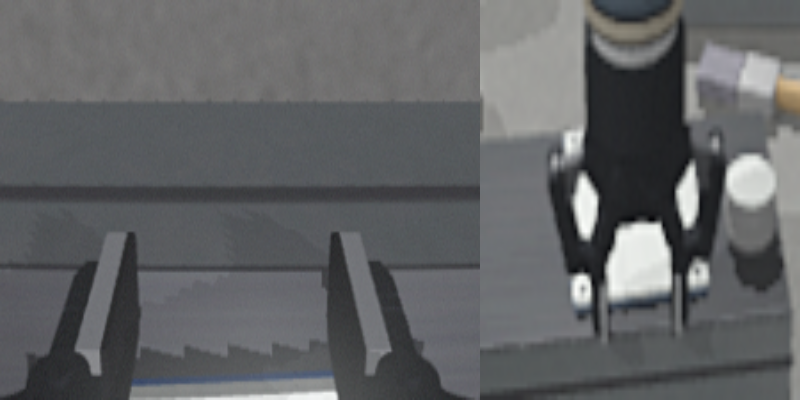

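```bash
python3 - <<'E'
from h import *
np.set_printoptions(precision=4,suppress=True)
R=down(-1)
move_l(casept(.0825,.005,.0870),R,feed=.03)
print(sense()["wrist_force"])
move_l(casept(.024,.005,.0870),R,feed=.04)
s=sense();print(s["time_s"],s["position"],s["wrist_force"])
for n in("scene","side","wrist"): save(n,"g_"+n)
a=cv2.imread('pics/g_wrist.png');b=cv2.imread('pics/g_side.png');c=cv2.imread('pics/g_scene.png')
cv2.imwrite('pics/g.png',np.hstack([cv2.resize(b[185:285,205:335],(400,308)),cv2.resize(c[215:315,255:385],(400,308))]))
E
```

```text
[ 0.6801 -0.1298 -0.1101]
8.4 [0.5267 0.259  0.087 ] [ 0.1039  0.2297 -0.089 ]
```

View pics/g.png

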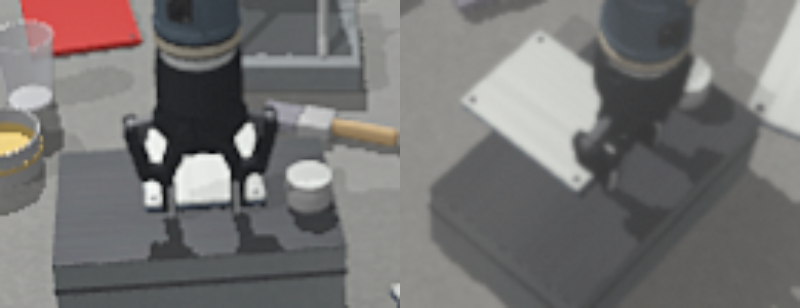

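View pics/g_wrist.png

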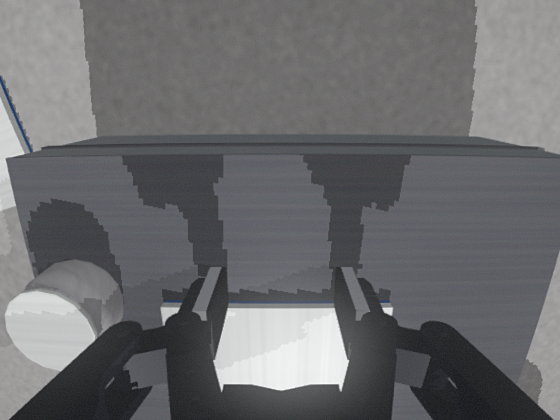

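```bash
python3 - <<'E'
from h import *
np.set_printoptions(precision=4,suppress=True)
s=sense();P=wristP(s)
f=lambda W:(W-CASE[0])@Rz(CASE[1])
print(f(world("wrist",[[163,304],[278,302.5],[391,302]],z=.106,P=P)))
print(f(world("wrist",[[8,158],[283,156],[540,154]],z=.1,P=P)))
# near end in scene: corners
o=np.array([255,215]);k=130/400
W=world("scene",np.array([[540,32],[462,100],[578,190]])*[1,1]*0+np.array([[540-400,32],[462-400,100],[578-400,190]])*[k,100/308]+o,z=.106);print(f(W))
W=world("scene",np.array([[750-400,115],[433-400,195]])*[k,100/308]+o,z=.1);print(f(W))
E
```

```text
[[ 0.0145  0.0606  0.106 ]
 [ 0.0159  0.0065  0.106 ]
 [ 0.0158 -0.0465  0.106 ]]
[[ 0.0834  0.1265  0.1   ]
 [ 0.0828  0.0043  0.1   ]
 [ 0.0851 -0.1087  0.1   ]]
[[-0.1224  0.0596  0.106 ]
 [-0.1231 -0.0468  0.106 ]
 [ 0.0154 -0.0475  0.106 ]]
[[ 0.0765  0.1221  0.1   ]
 [-0.076  -0.1344  0.1   ]]
```

```bash
python3 - <<'E'
from h import *
np.set_printoptions(precision=4,suppress=True)
R=down(-1)
move_l(casept(.012,.005,.0870),R,feed=.03)
save("wrist","h_w0")
move_l(casept(.022,.005,.0870),R,feed=.05)
move_l(casept(.022,.005,.22),R,feed=.2)
command_gripper(.008)
s=sense();print(s["time_s"],s["position"],s["finger_gap"])
im,d=save("wrist","h_w");P=wristP(s);X=cloud("wrist",d,P=P);T=(X-s["position"])@s["tcp_rot"]
m=(np.abs(T[...,2])<.03)&(np.abs(T[...,1])<.02)&(T[...,0]>-.07)&(T[...,0]<.05)&(d>0)
for lo in np.arange(-.05,.03,.005):
    k=m&(T[...,0]>=lo)&(T[...,0]<lo+.005); print(lo.round(3),k.sum(),np.percentile(T[k][:,1],[5,95]) if k.any() else '')
for t in(("side"),("scene")): save(t,"h_"+t)
f=lambda W:(W-CASE[0])@Rz(CASE[1])
E
```

```text
10.7917 [0.5271 0.257  0.2197] 0.007985104918812233
-0.05 716 [-0.0098  0.0108]
-0.045 492 [0.0053 0.0109]
-0.04 458 [0.006  0.0109]
-0.035 450 [-0.0064  0.0109]
-0.03 419 [0.0058 0.0109]
-0.025 336 [0.0062 0.011 ]
-0.02 175 [-0.0096  0.011 ]
-0.015 43 [-0.0077  0.0018]
-0.01 0 
-0.005 0 
-0.0 0 
0.005 0 
0.01 0 
0.015 0 
0.02 0 
0.025 0
```

View pics/h_w.png

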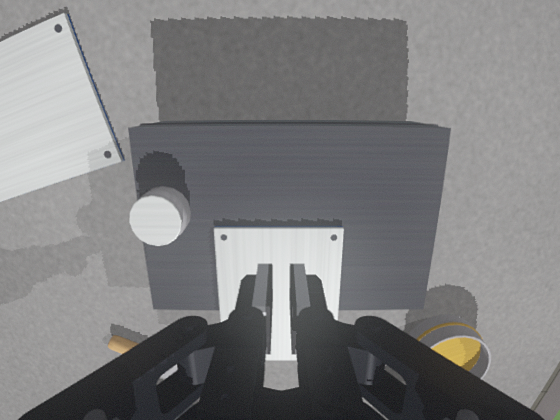

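View pics/h_side.png

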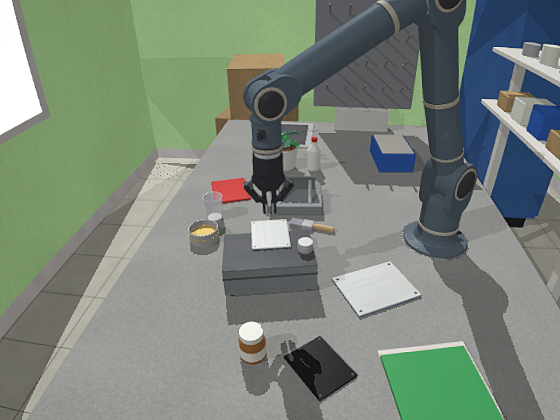

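```bash
python3 - <<'E'
from h import *
np.set_printoptions(precision=4,suppress=True)
s=sense();P=wristP(s)
f=lambda W:(W-CASE[0])@Rz(CASE[1])
print("far",f(world("wrist",[[214,229],[344,228]],z=.106,P=P)))
print("near",f(world("wrist",[[280,360.5]],z=.106,P=P)))
print("case back/front",f(world("wrist",[[130,128],[450,128],[152,309],[424,309]],z=.1,P=P)))
a=cv2.imread('pics/h_scene.png');b=cv2.imread('pics/h_side.png')
cv2.imwrite('pics/h.png',np.hstack([cv2.resize(a[215:315,255:385],(520,400),interpolation=cv2.INTER_CUBIC),cv2.resize(b[205:295,215:325],(280,229))[:,:,:].copy() if 0 else cv2.resize(b[205:295,225:305],(280,400))]))
E
```

```text
far [[-0.0013  0.0619  0.106 ]
 [-0.0003 -0.0483  0.106 ]]
near [[-0.1413  0.006   0.106 ]]
case back/front [[ 0.0829  0.1262  0.1   ]
 [ 0.0833 -0.1311  0.1   ]
 [-0.0863  0.1289  0.1   ]
 [-0.0865 -0.1328  0.1   ]]
```

View pics/h.png

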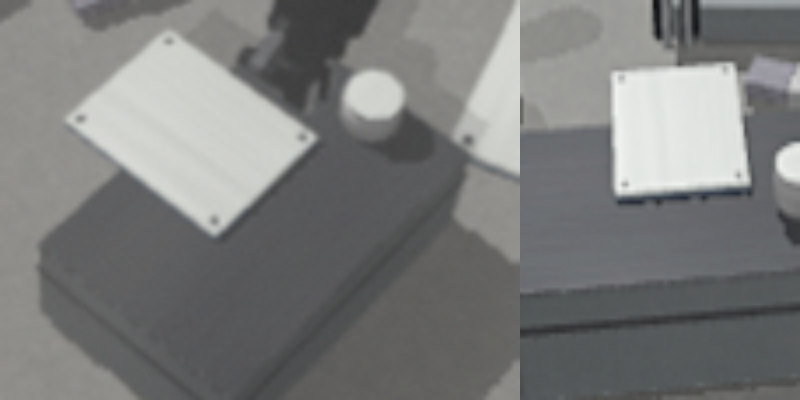

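```bash
cat > plan.py <<'E'
from h import *; from kin import *
from scipy.optimize import least_squares
from scipy.spatial.transform import Slerp
par=np.load("par.npy")
LO=np.array([-2.59,-.33,-1.39,.1,-1.04,.21,-2.66]);HI=np.array([2.59,1.99,1.29,2.45,4.18,1.99,2.66])
GX=-.032; PHI=12; G=(-.052,-.01)
P0=(casept(-.071,.0065,.103),Rz(np.radians(102.0)))
def tool_pose(p,R,sg,phi=PHI,g=G,gx=None):
    gx=GX if gx is None else gx
    t,Q=tool_in_panel(phi,g,sg); t=np.array([g[0],g[1],0])-gx*Q[:,0]
    return p+R@t,R@Q
def ik(p,R,seed,ref=None,w=.003):
    ref=seed if ref is None else ref
    def f(q):
        T=fk(par,q); return np.r_[(T[:3,3]-p)*10,(T[:3,:3]-R).ravel()*3,w*(q-ref)]
    r=least_squares(f,np.clip(seed,LO+.03,HI-.03),bounds=(LO+.02,HI-.02),max_nfev=60)
    T=fk(par,r.x); return r.x,max(np.linalg.norm(T[:3,3]-p),np.abs(T[:3,:3]-R).max())
def pts(q):
    T,L=fk(par,q,True); z=[.2377,.7919,1.2587]
    elbow=L[3]@np.array([0,-.03,.7919,1]); wr=L[5]@np.array([0,-.0422,1.2587,1])
    return elbow[:3],wr[:3]
def keys():
    p0,R0=P0; pe,Re=seat_pose()
    up=-Re[:,0]; out=-Re[:,2]
    # panel centre, a(deg), yaw frac
    def pose(gpos,a,f):  # grasp point world
        R=Rz(np.radians(102.0)*(1-f)+CONS[1]*f)@Rn.from_euler('y',a,degrees=True).as_matrix()
        return gpos-R@np.array([G[0],G[1],0]),R
    g0=p0+R0@np.array([G[0],G[1],0]); ge=pe+Re@np.array([G[0],G[1],0])
    pre=ge+.10*up+.004*out
    K=[(g0,0,0),(g0+[0,-.0,.12],0,0),(g0+[-.01,-.06,.25],10,.2),(g0+[-.02,-.12,.30],45,.5),(g0*.3+pre*.7+[0,0,.13],90,.8),(pre+[0,.0,.05],125,1),(pre,125,1),(ge+.004*out+.02*up,125,1)]
    return K,pose
def path(n=6):
    K,pose=keys(); out=[]
    for i in range(len(K)-1):
        for s in np.linspace(0,1,n,endpoint=False):
            out.append((i+s,*pose(*[(1-s)*np.asarray(a)+s*np.asarray(b) for a,b in zip(K[i],K[i+1])])))
    out.append((len(K)-1.,*pose(*K[-1]))); return out
E
python3 - <<'E'
from plan import *
np.set_printoptions(precision=2,suppress=True)
rng=np.random.default_rng(1);mid=(LO+HI)/2
res=[]
PT=path(4)
for sg in(1,-1):
  for k in range(14):
    seed=rng.uniform(LO,HI); seed[0]=rng.uniform(-.8,1.2)
    q,e=ik(*tool_pose(*P0,sg),seed,w=.001)
    if e>1e-3: continue
    Q=[q];bad=0;
    for (s,p,R) in PT[1:]:
        q,e=ik(*tool_pose(p,R,sg),Q[-1],ref=.85*Q[-1]+.15*mid,w=.01)
        if e>3e-3: bad+=1
        Q.append(q)
    Q=np.array(Q);m=np.minimum(Q-LO,HI-Q).min();st=np.abs(np.diff(Q,axis=0)).max()
    res.append((bad,-m,sg,st,Q))
res.sort(key=lambda r:(r[0],r[1]))
for r in res[:6]: print(r[0],-r[1],r[2],r[3],r[4][0],r[4][-1])
import pickle;pickle.dump([r[:5] for r in res[:6]],open("cand.pkl","wb"))
for r in res[:3]:
    for (s,p,R),q in zip(PT,r[4]):
        e,w=pts(q);C=p+np.array([[sx*.07,sy*.055,0] for sx in(1,-1) for sy in(1,-1)])@R.T
        print(s,q,"elb",e,"wr",w,"far",C[:2].mean(0),"zmin",C[:,2].min())
    print()
E
```

```text
0 0.29378225775865596 -1 0.15614437194410602 [ 0.69  1.27 -0.88  1.58 -0.52  1.39 -0.9 ] [-0.11  0.43  0.04  1.97  0.67  1.08 -2.04]
0 0.29239144025749364 -1 0.15263548085857312 [ 0.79  1.41 -1.1   1.57 -0.31  1.32 -1.09] [-0.1   0.43  0.04  1.97  0.68  1.08 -2.04]
0 0.24951100710384777 -1 0.15188197276647497 [ 0.81  1.44 -1.14  1.57 -0.27  1.31 -1.13] [-0.1   0.43  0.03  1.97  0.68  1.08 -2.04]
0 0.21982205019562517 -1 0.16110862000003268 [ 0.47  1.11 -0.49  1.59 -0.8   1.56 -0.64] [-0.12  0.43  0.06  1.97  0.67  1.08 -2.03]
0 0.1060981877213889 -1 0.16336664970608392 [ 0.32  1.06 -0.25  1.6  -0.93  1.68 -0.52] [-0.12  0.43  0.06  1.97  0.67  1.08 -2.03]
0 0.10539067145193914 -1 0.1633786683125135 [ 0.32  1.06 -0.25  1.6  -0.93  1.68 -0.52] [-0.12  0.43  0.06  1.97  0.67  1.08 -2.03]
0.0 [ 0.69  1.27 -0.88  1.58 -0.52  1.39 -0.9 ] elb [ 0.39 -0.36  0.4 ] wr [ 0.68 -0.15  0.1 ] far [0.53 0.23 0.1 ] zmin 0.10299999999999997
0.25 [ 0.7   1.23 -0.89  1.59 -0.55  1.4  -0.92] elb [ 0.38 -0.36  0.42] wr [ 0.68 -0.15  0.13] far [0.53 0.23 0.13] zmin 0.13299999999999995
0.5 [ 0.7   1.18 -0.9
[... 11306 characters left out ...]
-0.11  0.34 -0.06  1.92  0.63  1.25 -2.03] elb [ 0.19 -0.01  0.76] wr [0.55 0.04 0.46] far [ 0.5  -0.19  0.13] zmin 0.131941050596743
6.25 [-0.11  0.37 -0.04  1.93  0.64  1.21 -2.03] elb [ 0.2  -0.01  0.76] wr [0.55 0.03 0.45] far [ 0.5  -0.2   0.12] zmin 0.115557050596743
6.5 [-0.11  0.39 -0.01  1.95  0.65  1.17 -2.04] elb [ 0.21 -0.01  0.75] wr [0.55 0.02 0.43] far [ 0.5  -0.21  0.1 ] zmin 0.09917305059674301
6.75 [-0.11  0.41  0.01  1.96  0.67  1.13 -2.04] elb [ 0.22 -0.01  0.75] wr [0.55 0.01 0.41] far [ 0.5  -0.23  0.08] zmin 0.08278905059674303
7.0 [-0.1   0.43  0.03  1.97  0.68  1.08 -2.04] elb [ 0.23 -0.01  0.74] wr [ 0.55 -0.    0.4 ] far [ 0.5  -0.24  0.07] zmin 0.06640505059674302
```

```bash
cat > go1.py <<'E'
from plan import *
import pickle
c=pickle.load(open("cand.pkl","rb"))[0]; sg=c[2]; q0=c[4][0]
p,R=tool_pose(P0[0]+[0,0,.0005],P0[1],sg)
tx=R[:,0]
qg,e0=ik(p,R,q0)
qr,e1=ik(p-.085*tx,R,qg); qh,e2=ik(p-.085*tx+[0,0,.15],R,qr)
E
python3 - <<'E'
from go1 import *
np.set_printoptions(precision=3,suppress=True)
print(e0,e1,e2,qg,qr,qh)
q=sense()["joint_pos"]
up,_=ik(sense()["position"]+[0,0,.2],sense()["tcp_rot"],q); print("up",up,_)
for A,B in((up,qh),(qh,qr),(qr,qg)):
    for s in np.linspace(0,1,7):
        x=A+(B-A)*s;T=fk(par,x);e,w=pts(x)
        tip=T[:3,3]-.0125*T[:3,0]; cam=(T@np.array([-.155,.082,0,1]))[:3]
        print(s.round(2),"tip",tip,"tcp",T[:3,3],"wr",w,"elb",e,"cam",cam)
E
```

```text
2.273008677572692e-10 1.2348321926092254e-07 6.753118552974366e-08 [ 0.692  1.273 -0.881  1.577 -0.515  1.389 -0.901] [ 0.727  1.291 -0.848  1.43  -0.479  1.553 -0.939] [ 0.769  1.104 -0.937  1.461 -0.592  1.608 -1.074]
up [-0.726  0.215  0.253  1.451 -0.054  1.482 -0.269] 2.955324689101873e-07
0.0 tip [0.527 0.257 0.432] tcp [0.527 0.257 0.42 ] wr [0.527 0.257 0.739] elb [0.108 0.056 0.779] cam [0.511 0.337 0.575]
0.17 tip [0.543 0.25  0.344] tcp [0.54  0.251 0.332] wr [0.607 0.237 0.643] elb [0.189 0.064 0.756] cam [0.573 0.326 0.486]
0.33 tip [0.551 0.232 0.268] tcp [0.546 0.234 0.256] wr [0.676 0.182 0.542] elb [0.271 0.032 0.721] cam [0.629 0.288 0.401]
0.5 tip [0.555 0.208 0.216] tcp [0.548 0.212 0.207] wr [0.724 0.099 0.447] elb [ 0.34  -0.037  0.675] cam [0.672 0.229 0.33 ]
0.67 tip [0.561 0.177 0.196] tcp [0.554 0.185 0.19 ] wr [ 0.746 -0.001  0.364] elb [ 0.379 -0.136  0.619] cam [0.702 0.155 0.279]
0.83 tip [0.575 0.132 0.21 ] tcp [0.568 0.141 0.207] wr [ 0.743 -0.109  0.299] elb [ 0.38  -0.251  0.556] cam [0.72  0.067 0.254]
1.0 tip [0.592 0.057 0.253] tcp [0.587 0.068 0.
[... 1231 characters left out ...]
.381 -0.374  0.39 ] cam [ 0.72  -0.026  0.103]
0.33 tip [0.582 0.084 0.103] tcp [0.577 0.095 0.103] wr [ 0.706 -0.196  0.103] elb [ 0.383 -0.371  0.391] cam [ 0.715 -0.013  0.103]
0.5 tip [0.576 0.097 0.103] tcp [0.571 0.108 0.103] wr [ 0.7   -0.183  0.103] elb [ 0.385 -0.369  0.393] cam [ 0.709 -0.     0.103]
0.67 tip [0.57  0.11  0.103] tcp [0.565 0.121 0.103] wr [ 0.694 -0.17   0.103] elb [ 0.387 -0.366  0.394] cam [0.703 0.013 0.103]
0.83 tip [0.564 0.122 0.103] tcp [0.559 0.134 0.103] wr [ 0.688 -0.157  0.103] elb [ 0.388 -0.363  0.396] cam [0.697 0.025 0.103]
1.0 tip [0.557 0.135 0.103] tcp [0.552 0.146 0.103] wr [ 0.682 -0.145  0.103] elb [ 0.39  -0.361  0.397] cam [0.69  0.038 0.103]
```

```bash
sed -i 's/PHI=12; G=(-.052,-.01)/PHI=9; G=(-.052,-.004)/' plan.py; sed -i 's/\.085\*tx/.055*tx/g' go1.py; python3 - <<'E'
from go1 import *
np.set_printoptions(precision=3,suppress=True)
print(e0,e1,e2,qg,qr,qh)
s0=sense()
mid=(LO+HI)/2
up,_=ik(s0["position"]+[0,0,.2],s0["tcp_rot"],s0["joint_pos"])
for A,B in((up,qh),(qh,qr),(qr,qg)):
    for s in np.linspace(0,1,4):
        x=A+(B-A)*s;T=fk(par,x);e,w=pts(x)
        tip=T[:3,3]-.0125*T[:3,0]; cam=(T@np.array([-.155,.082,0,1]))[:3]
        print(s.round(2),"tip",tip,"wr",w,"elb",e,"cam",cam)
# full path check
Q=[qg];m=[];
PT=path(4)
for (s,p_,R_) in PT[1:]:
    q,e=ik(*tool_pose(p_,R_,sg),Q[-1],ref=.85*Q[-1]+.15*mid,w=.01); Q.append(q); m.append(e)
Q=np.array(Q);print("maxerr",max(m),"margin",np.minimum(Q-LO,HI-Q).min(),"step",np.abs(np.diff(Q,axis=0)).max())
E
```

```text
5.662386226568117e-08 7.806492624551353e-08 6.812731360175641e-08 [ 0.724  1.266 -0.885  1.625 -0.539  1.334 -0.88 ] [ 0.753  1.272 -0.862  1.539 -0.511  1.439 -0.905] [ 0.8    1.078 -0.961  1.57  -0.623  1.498 -1.041]
0.0 tip [0.527 0.257 0.432] wr [0.527 0.257 0.739] elb [0.108 0.056 0.779] cam [0.511 0.337 0.575]
0.33 tip [0.545 0.231 0.258] wr [0.668 0.176 0.533] elb [0.268 0.028 0.723] cam [0.622 0.285 0.393]
0.67 tip [0.545 0.185 0.186] wr [ 0.722 -0.001  0.354] elb [ 0.37  -0.142  0.626] cam [0.684 0.158 0.271]
1.0 tip [0.572 0.082 0.253] wr [ 0.682 -0.203  0.253] elb [ 0.321 -0.371  0.497] cam [ 0.7   -0.021  0.253]
0.0 tip [0.572 0.082 0.253] wr [ 0.682 -0.203  0.253] elb [ 0.321 -0.371  0.497] cam [ 0.7   -0.021  0.253]
0.33 tip [0.576 0.08  0.205] wr [ 0.685 -0.206  0.204] elb [ 0.338 -0.377  0.465] cam [ 0.703 -0.024  0.204]
0.67 tip [0.576 0.08  0.154] wr [ 0.685 -0.206  0.154] elb [ 0.353 -0.381  0.432] cam [ 0.703 -0.024  0.154]
1.0 tip [0.572 0.082 0.104] wr [ 0.682 -0.203  0.103] elb [ 0.368 -0.384  0.398] cam [ 0.7   -0.021  0.104]
0.0 tip [0.572 0.082 0.104] wr [ 0.682 -0.203  0.103] elb [ 0.368 -0.384  0.398] cam [ 0.7   -0.021  0.104]
0.33 tip [0.566 0.1   0.103] wr [ 0.676 -0.186  0.103] elb [ 0.371 -0.38   0.399] cam [ 0.694 -0.004  0.103]
0.67 tip [0.559 0.117 0.103] wr [ 0.669 -0.169  0.103] elb [ 0.374 -0.376  0.4  ] cam [0.687 0.013 0.103]
1.0 tip [0.552 0.134 0.103] wr [ 0.662 -0.152  0.103] elb [ 0.378 -0.372  0.401] cam [0.68  0.03  0.103]
maxerr 2.1053636969359246e-06 margin 0.3148708433756996 step 0.16311238066390746
```

```bash
python3 - <<'E'
from go1 import *
np.set_printoptions(precision=4,suppress=True)
s0=sense()
up,_=ik(s0["position"]+[0,0,.2],s0["tcp_rot"],s0["joint_pos"])
pickle.dump((qg,qr,qh,sg),open("q1.pkl","wb"))
command_gripper(.045)
move_joints(up);move_joints(qh)
s=sense();print(s["time_s"],s["position"])
for n in("side","scene"): save(n,"i_"+n)
move_joints(qr)
s=sense();print(s["time_s"],s["position"],s["wrist_force"],s["finger_gap"])
for n in("side","scene","wrist"): save(n,"j_"+n)
a=cv2.imread('pics/j_scene.png');b=cv2.imread('pics/j_side.png')
cv2.imwrite('pics/j.png',np.hstack([cv2.resize(a[150:330,170:390],(440,360),interpolation=cv2.INTER_CUBIC),cv2.resize(b[155:275,190:310],(360,360))]))
E
```

```text
13.8333 [0.5668 0.0959 0.2538]
14.5833 [0.5681 0.095  0.1055] [-0.2949  0.4835  1.1293] 0.04493986179789536
```

View pics/j.png

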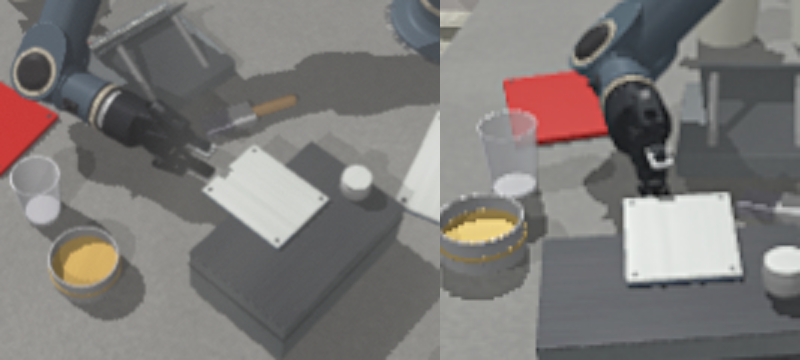

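View pics/j_wrist.png

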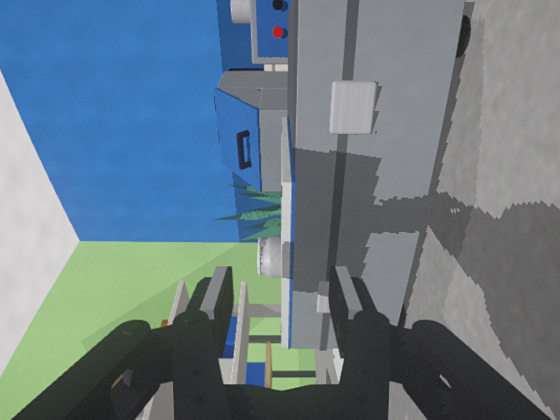

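```bash
python3 - <<'E'
from go1 import *
np.set_printoptions(precision=4,suppress=True)
s=sense();print(s["position"],fk(par,qr)[:3,3],(s["joint_pos"]-qr))
move_l(fk(par,qg)[:3,3],fk(par,qg)[:3,:3],feed=.06,until_force=8)
sleep(.2);s=sense();print(s["time_s"],s["position"],fk(par,qg)[:3,3],s["wrist_force"],s["joint_pos"]-qg)
for n in("side","scene","wrist"): save(n,"k_"+n)
a=cv2.imread('pics/k_scene.png');b=cv2.imread('pics/k_wrist.png')
cv2.imwrite('pics/k.png',np.hstack([cv2.resize(a[190:310,230:370],(420,360),interpolation=cv2.INTER_CUBIC),cv2.resize(b[180:400,150:410],(380,360))]))
E
```

```text
[0.5684 0.0944 0.1062] [0.5675 0.0942 0.1035] [ 0.     -0.0034 -0.0028 -0.0008 -0.0007  0.0004 -0.0002]
16.0 [0.5481 0.1451 0.1034] [0.5478 0.1455 0.1035] [ 0.8542 -0.231  -1.1334] [ 0.0003 -0.      0.0003 -0.0004 -0.0001  0.0001  0.0001]
```

View pics/k.png

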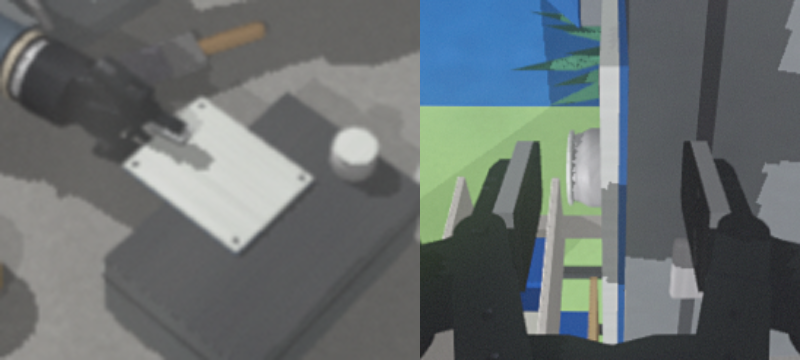

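```bash
python3 - <<'E'
from go1 import *
np.set_printoptions(precision=4,suppress=True)
command_gripper(0.0,25); s=sense();print(s["time_s"],s["finger_gap"],s["wrist_force"])
command_gripper(0.0,80); s=sense();print(s["time_s"],s["finger_gap"],s["wrist_force"])
p=s["position"]; move_l(p+[0,0,.03],feed=.05); sleep(.2)
s=sense();print(s["time_s"],s["position"],s["finger_gap"],s["wrist_force"],s["ft_torque"])
for n in("side","scene","wrist"): save(n,"l_"+n)
a=cv2.imread('pics/l_scene.png');b=cv2.imread('pics/l_wrist.png');c=cv2.imread('pics/l_side.png')
cv2.imwrite('pics/l.png',np.hstack([cv2.resize(a[190:310,230:370],(280,240),interpolation=cv2.INTER_CUBIC),cv2.resize(b[180:400,150:410],(260,240)),cv2.resize(c[175:295,210:340],(260,240))]))
E
```

```text
16.575 0.005815474701827469 [ 0.2367  0.0662 -0.9478]
16.7917 0.005058204633322471 [-0.5575  0.1861 -0.665 ]
17.7333 [0.5477 0.1455 0.1329] 0.00509594076166537 [-0.5399 -0.1877 -1.917 ] [-1.4505 -0.5201 -0.0197]
```

View pics/l.png

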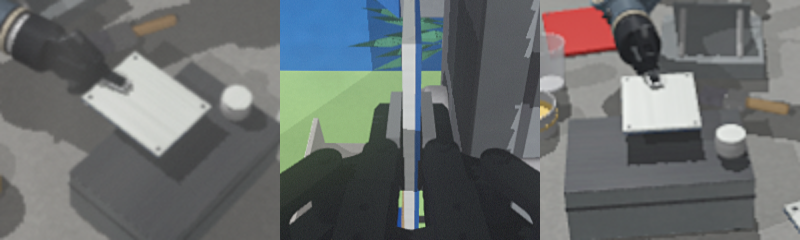

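```bash
python3 - <<'E'
from go1 import *
np.set_printoptions(precision=4,suppress=True)
mid=(LO+HI)/2
command_gripper(0.0,110)
q=sense()["joint_pos"]
K,pose=keys()
P1=fk(par,q)
PT=[t for t in path(4) if t[0]>=.5 and t[0]<=5.01]
Q=[];last=q
for (s,p_,R_) in PT:
    x,e=ik(*tool_pose(p_,R_,sg),last,ref=.85*last+.15*mid,w=.01); Q.append((s,x)); last=x
    assert e<1e-3
for s,x in Q:
    if abs(s*2-round(s*2))<1e-6:
        move_joints(x); 
        if s in(1.0,3.0,5.0):
            st=sense();print(s,st["time_s"],st["position"],st["finger_gap"],st["wrist_force"],np.abs(st["joint_pos"]-x).max())
            save("scene",f"m_{int(s)}")
sleep(.3)
for n in("side","wrist","scene"): save(n,"m_"+n)
pickle.dump(sense(),open("pics/m.pkl","wb"))
a=cv2.imread('pics/m_1.png');b=cv2.imread('pics/m_3.png');c=cv2.imread('pics/m_5.png')
cv2.imwrite('pics/m.png',np.hstack([cv2.resize(i[80:330,170:390],(266,302)) for i in(a,b,c)]))
E
```

```text
1.0 18.7 [0.5477 0.1457 0.2234] 0.004837209691221031 [ 0.0753 -1.7725 -2.6821] 0.0016500542242074978
3.0 20.1667 [0.531  0.0179 0.3794] 0.004471466004336295 [ 0.4083 -0.8114 -2.8341] 0.0024596302101417278
5.0 21.7083 [ 0.493  -0.1398  0.256 ] 0.004846943695501566 [-1.0216 -0.3846 -2.3037] 0.004970490399361371
```

View pics/m.png

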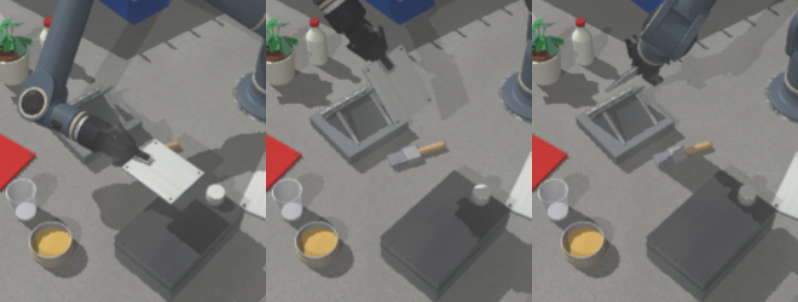

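View pics/m_wrist.png

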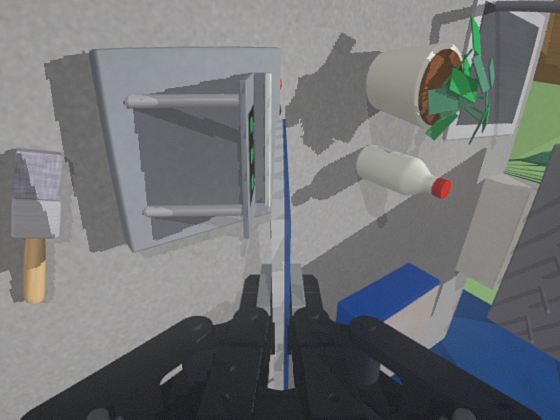

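View pics/m_side.png

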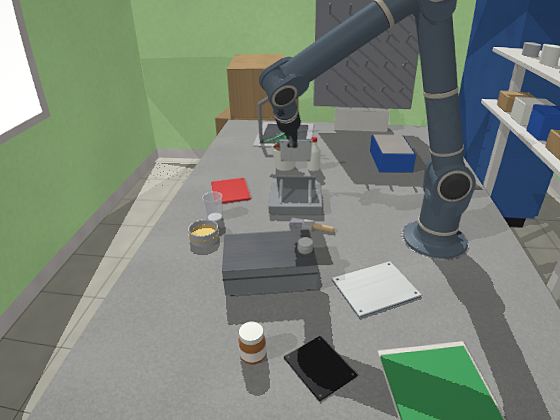

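```bash
python3 - <<'E'
from h import *
import pickle
np.set_printoptions(precision=4,suppress=True)
a=cv2.imread('pics/m_wrist.png')
cv2.imwrite('pics/n1.png',cv2.resize(a[35:260,85:300],None,fx=3.6,fy=2.6,interpolation=cv2.INTER_CUBIC))
cv2.imwrite('pics/n2.png',cv2.resize(a[60:250,235:305],None,fx=8,fy=3.1,interpolation=cv2.INTER_CUBIC))
E
```

```text
(no output)
```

View pics/n1.png

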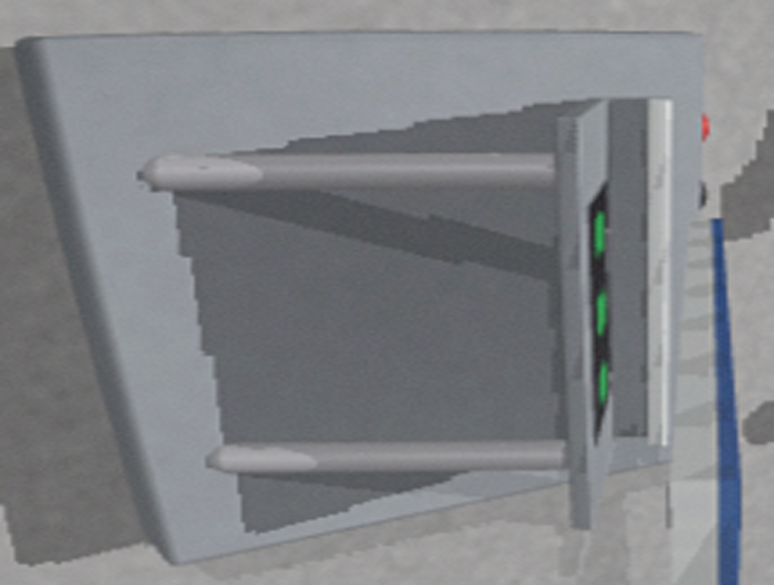

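View pics/n2.png

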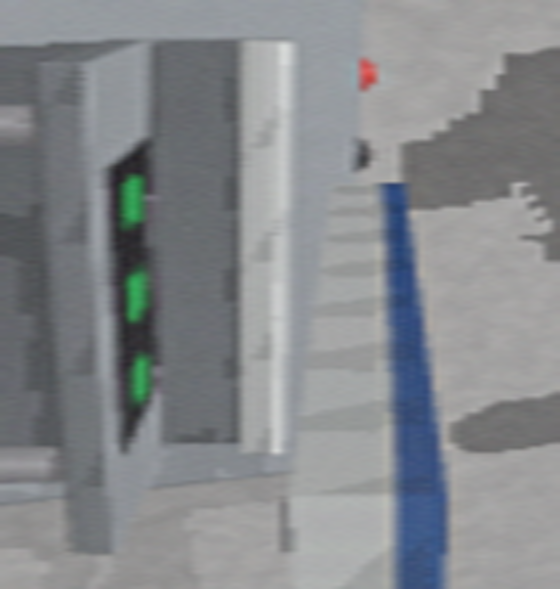

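```bash
python3 - <<'E'
from plan import *
import pickle
np.set_printoptions(precision=4,suppress=True)
s=pickle.load(open("pics/m.pkl","rb"));P=wristP(s)
d=np.load('pics/m_wrist.npy');X=cloud("wrist",d,P=P);T=(X-s["position"])@s["tcp_rot"]
for v in range(112,260,12):
    print(v,[(u,T[v,u].round(3).tolist()) for u in(272,276,280,284,286,288,290)])
# console fit
px=np.array([[22,42],[700,38],[175,562]])/[3.6,2.6]+[85,35]
W=world("wrist",px,z=.04,P=P)
mk=np.array([[95,-100],[-95,-100],[95,100]])/1e3
th,t,r=fit2(mk,W);print(W,np.degrees(th),t,r)
C=cloud("wrist",d,P=P)
E
```

```text
112 [(272, [0.25, 0.068, -0.01]), (276, [0.254, 0.068, -0.005]), (280, [0.268, 0.067, -0.001]), (284, [0.309, 0.066, 0.004]), (286, [0.312, 0.066, 0.007]), (288, [0.316, 0.066, 0.01]), (290, [0.317, 0.065, 0.012])]
124 [(272, [0.252, 0.054, -0.01]), (276, [0.067, 0.067, -0.003]), (280, [0.067, 0.067, -0.0]), (284, [0.067, 0.067, 0.002]), (286, [0.316, 0.05, 0.007]), (288, [0.319, 0.05, 0.01]), (290, [0.318, 0.05, 0.013])]
136 [(272, [0.254, 0.04, -0.01]), (276, [0.04, 0.062, -0.002]), (280, [0.039, 0.062, -0.0]), (284, [0.039, 0.062, 0.002]), (286, [0.316, 0.034, 0.007]), (288, [0.318, 0.034, 0.01]), (290, [0.321, 0.033, 0.013])]
148 [(272, [0.256, 0.026, -0.01]), (276, [0.015, 0.059, -0.002]), (280, [0.016, 0.059, -0.0]), (284, [0.015, 0.059, 0.002]), (286, [0.014, 0.059, 0.003]), (288, [0.322, 0.017, 0.01]), (290, [0.325, 0.016, 0.013])]
160 [(272, [0.259, 0.011, -0.011]), (276, [-0.002, 0.056, -0.002]), (280, [-0.002, 0.056, -0.0]), (284, [-0.003, 0.056, 0.002]), (286, [-0.003, 0.056, 0.003]), (288, [0.325, -0.001, 0.01]), (290, [0.326, -0.001, 0.013])]
172 [(272, [0.261, -0.005, 
[... 1229 characters left out ...]
 0.042, 0.002]), (288, [-0.056, 0.042, 0.002]), (290, [-0.056, 0.042, 0.003])]
244 [(272, [-0.055, 0.038, -0.003]), (276, [-0.056, 0.038, -0.001]), (280, [-0.055, 0.038, -0.0]), (284, [-0.055, 0.038, 0.001]), (286, [-0.054, 0.037, 0.002]), (288, [-0.055, 0.038, 0.003]), (290, [-0.056, 0.038, 0.003])]
256 [(272, [-0.054, 0.033, -0.003]), (276, [-0.054, 0.033, -0.001]), (280, [-0.054, 0.033, -0.0]), (284, [-0.055, 0.034, 0.001]), (286, [-0.055, 0.034, 0.002]), (288, [-0.054, 0.033, 0.003]), (290, [0.354, -0.164, 0.015])]
[[ 0.5881 -0.0928  0.04  ]
 [ 0.6006 -0.2799  0.04  ]
 [ 0.3943 -0.1107  0.04  ]] 94.39367249286057 [ 0.4969 -0.1953] [[ 0.0012 -0.0001]
 [ 0.0032 -0.0024]
 [-0.0044  0.0025]]
```

```bash
python3 - <<'E'
from plan import *
import pickle
np.set_printoptions(precision=4,suppress=True)
s=pickle.load(open("pics/m.pkl","rb"));P=wristP(s)
d=np.load('pics/m_wrist.npy');X=cloud("wrist",d,P=P)
c=np.array([.4969,-.1953,0]);R=Rz(np.radians(94.8))
C=(X-c)@R
up=np.array([.5736,0,.8192]);out=np.array([-.8192,0,.5736])
for v in(90,110):
  for u in range(238,284,2):
    q=C[v,u]-[-.05,0,.046]; print(v,u,C[v,u].round(3),"up",(q@up).round(4),"out",(q@out).round(4))
# slope-plane fit
q=C-np.array([-.05,0,.046]);U=q@up;O=q@out
m=(np.abs(C[...,1])<.07)&(U>.012)&(U<.08)&(np.abs(O)<.012)
print(m.sum())
A=X[m];n=A.mean(0);u_,s_,vt=np.linalg.svd(A-n);nn=vt[2]*np.sign(vt[2][2]);print("slope normal",nn,"tilt from level",np.degrees(np.arccos(nn[2])),"yaw of -n",np.degrees(np.arctan2(-nn[1],-nn[0])),"O mean",O[m].mean(),"std",(A-n)@nn@((A-n)@nn)/m.sum())
E
```

```text
90 238 [-0.04  -0.057  0.04 ] up 0.0005 out -0.0113
90 240 [-0.004 -0.067  0.112] up 0.081 out 0.0
90 242 [-0.005 -0.067  0.114] up 0.0813 out 0.0017
90 244 [-0.006 -0.067  0.115] up 0.082 out 0.0034
90 246 [-0.008 -0.067  0.115] up 0.0809 out 0.005
90 248 [-0.017 -0.065  0.103] up 0.0654 out 0.0052
90 250 [-0.029 -0.063  0.085] up 0.0446 out 0.0051
90 252 [-0.042 -0.06   0.067] up 0.0218 out 0.0052
90 254 [-0.056 -0.057  0.046] up -0.0036 out 0.0052
90 256 [-0.058 -0.057  0.048] up -0.0031 out 0.0074
90 258 [-0.06  -0.057  0.048] up -0.0038 out 0.0095
90 260 [-0.063 -0.056  0.048] up -0.0055 out 0.0115
90 262 [-0.064 -0.057  0.05 ] up -0.0049 out 0.0136
90 264 [-0.065 -0.057  0.052] up -0.0041 out 0.0158
90 266 [-0.061 -0.058  0.062] up 0.0066 out 0.0184
90 268 [-0.064 -0.058  0.062] up 0.0055 out 0.0204
90 270 [-0.066 -0.058  0.062] up 0.0038 out 0.0224
90 272 [-0.083 -0.054  0.04 ] up -0.0235 out 0.0238
90 274 [-0.086 -0.054  0.04 ] up -0.0251 out 0.026
90 276 [-0.09  -0.054  0.039] up -0.0287 out 0.0282
90 278 [-0.092 -0.054  0.039] up -0.0297 out 0.0305
90 280 [-0.123 -0.047 -0.
[... 750 characters left out ...]
 out 0.0134
110 264 [-0.065 -0.036  0.052] up -0.0042 out 0.0156
110 266 [-0.062 -0.038  0.061] up 0.0058 out 0.0182
110 268 [-0.063 -0.037  0.062] up 0.0055 out 0.0203
110 270 [-0.068 -0.036  0.059] up -0.0001 out 0.0222
110 272 [-0.084 -0.032  0.039] up -0.0248 out 0.0238
110 274 [-0.086 -0.032  0.04 ] up -0.0255 out 0.0261
110 276 [-0.089 -0.031  0.039] up -0.0279 out 0.0283
110 278 [-0.092 -0.031  0.039] up -0.0301 out 0.0306
110 280 [-0.101 -0.029  0.031] up -0.0412 out 0.0329
110 282 [-0.126 -0.022 -0.001] up -0.0822 out 0.0355
1113
slope normal [ 0.0614 -0.7762  0.6275] tilt from level 51.13188646359704 yaw of -n 94.5195252584367 O mean 0.0017783690987813916 std 2.2821347672239814e-05
```

```bash
python3 - <<'E'
from plan import *
import pickle
np.set_printoptions(precision=4,suppress=True)
s=pickle.load(open("pics/m.pkl","rb"));P=wristP(s)
d=np.load('pics/m_wrist.npy');X=cloud("wrist",d,P=P)
c=np.array([.4974,-.2017,0]);R=Rz(np.radians(94.8))
C=(X-c)@R
up=np.array([.5736,0,.8192]);out=np.array([-.8192,0,.5736])
q=C-np.array([-.05,0,.046]);U=q@up;O=q@out
def lf(m,F,n):
    a=np.c_[C[m][:,1],np.ones(m.sum())];r=np.linalg.lstsq(a,F[m],rcond=None)[0];print(n,m.sum(),"slope deg",np.degrees(r[0]),"off",r[1],"yrange",C[m][:,1].min(),C[m][:,1].max())
uu=np.arange(560)[None,:]*np.ones((420,1))
reg=(uu<300)&(np.abs(C[...,1])<.09)
lf(reg&(U>.01)&(U<.075)&(np.abs(O)<.003),O,"slope")
lf(reg&(O>.002)&(O<.010)&(np.abs(U)<.004),U,"ledge")
lf(reg&(U>.006)&(U<.0125)&(O>.011)&(O<.020),O,"lip top O");lf(reg&(U>.006)&(U<.0125)&(O>.011)&(O<.020),U,"lip top U")
lf(reg&(U>.075)&(U<.09)&(O>-.008)&(O<.002),U,"plate top")
E
```

```text
slope 803 slope deg -0.5816050734984054 off -0.0009629561924018578 yrange -0.07541705408704039 0.07392600746062364
ledge 932 slope deg 0.3496474708432127 off -0.00014654807680588674 yrange -0.07496808421852985 0.07470562389912186
lip top O 669 slope deg -0.438075377483432 off 0.013879314638487709 yrange -0.07466202320841428 0.07424379117637672
lip top U 669 slope deg 0.4861254374144628 off 0.009768752886986145 yrange -0.07466202320841428 0.07424379117637672
plate top 1184 slope deg 0.45162556046834496 off 0.08411506537142967 yrange -0.07551237488631068 0.07439944865633141
```

```bash
sed -i 's/^CONS=.*/CONS=(np.array([.4974,-.2012,0]),np.radians(94.1))/' h.py; python3 - <<'E'
from go1 import *
np.set_printoptions(precision=4,suppress=True)
pe,Re=seat_pose();up=-Re[:,0];out=-Re[:,2]
for d,f in((.10,.1),(.03,.06)):
    p,R=tool_pose(pe+d*up+.003*out,Re,sg)
    move_l(p,R,feed=f,until_force=12)
sleep(.2);s=sense();print(s["time_s"],s["position"],p,s["wrist_force"],s["finger_gap"])
for n in("side","scene","wrist"): save(n,"o_"+n)
pickle.dump(s,open("pics/o.pkl","wb"))
a=cv2.imread('pics/o_wrist.png')
cv2.imwrite('pics/o2.png',cv2.resize(a[40:280,200:320],None,fx=6,fy=2.4,interpolation=cv2.INTER_CUBIC))
P=wristP(s);D=np.load('pics/o_wrist.npy');X=cloud("wrist",D,P=P)
q=(X-CONS[0])@Rz(CONS[1])-[-.05,0,.046];U=q@np.array([.5736,0,.8192]);O=q@np.array([-.8192,0,.5736])
T=(X-s["position"])@s["tcp_rot"]
for v in(75,85,100,130,180):print(v,[(u,U[v,u].round(4),O[v,u].round(4),q[v,u,1].round(3)) for u in range(244,300,4)])
E
```

```text
24.3833 [ 0.4956 -0.187   0.1483] [ 0.4954 -0.1872  0.1481] [ 0.2733 -0.7136 -2.3151] 0.004782701944542797
75 [(244, np.float64(0.0054), np.float64(-0.0198), np.float64(-0.081)), (248, np.float64(0.0034), np.float64(-0.0172), np.float64(-0.081)), (252, np.float64(0.0022), np.float64(-0.0144), np.float64(-0.08)), (256, np.float64(0.0005), np.float64(-0.0117), np.float64(-0.08)), (260, np.float64(-0.0005), np.float64(-0.0089), np.float64(-0.08)), (264, np.float64(-0.0047), np.float64(-0.0062), np.float64(-0.08)), (268, np.float64(-0.0054), np.float64(-0.0033), np.float64(-0.08)), (272, np.float64(-0.0085), np.float64(-0.0004), np.float64(-0.079)), (276, np.float64(-0.0101), np.float64(0.0026), np.float64(-0.079)), (280, np.float64(-0.013), np.float64(0.0056), np.float64(-0.079)), (284, np.float64(-0.0138), np.float64(0.0086), np.float64(-0.079)), (288, np.float64(-0.0157), np.float64(0.0117), np.float64(-0.079)), (292, np.float64(-0.0174), np.float64(0.0148), np.float64(-0.079)), (296, np.float64(-0.0203), np.float64(0.018), np.float64(-0.078))]
85 [(244, np.float64(0.0058), np.float64
[... 3051 characters left out ...]
(-0.014), np.float64(0.001)), (260, np.float64(0.0838), np.float64(-0.0054), np.float64(-0.032)), (264, np.float64(0.0847), np.float64(-0.0031), np.float64(-0.033)), (268, np.float64(0.0852), np.float64(-0.0009), np.float64(-0.033)), (272, np.float64(0.0392), np.float64(0.0001), np.float64(-0.014)), (276, np.float64(0.1386), np.float64(0.0044), np.float64(-0.055)), (280, np.float64(0.1375), np.float64(0.0059), np.float64(-0.054)), (284, np.float64(0.1376), np.float64(0.0075), np.float64(-0.054)), (288, np.float64(0.1372), np.float64(0.009), np.float64(-0.054)), (292, np.float64(0.0098), np.float64(0.0151), np.float64(-0.002)), (296, np.float64(-0.0218), np.float64(0.0198), np.float64(0.01))]
```

View pics/o2.png

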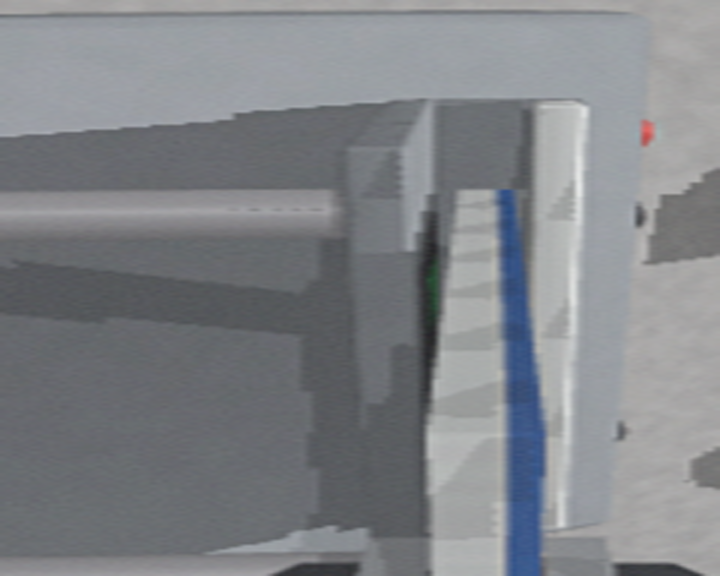

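```bash
python3 - <<'E'
from go1 import *
np.set_printoptions(precision=4,suppress=True)
pe,Re=seat_pose();up=-Re[:,0];out=-Re[:,2]
p,R=tool_pose(pe+.006*up+.003*out,Re,sg); move_l(p,R,feed=.04)
p,R=tool_pose(pe-.006*up+.003*out,Re,sg); h=move_l(p,R,feed=.012,until_force=4)
s=sense();t0,_=tool_pose(pe,Re,sg);dv=s["position"]-t0;print(h,s["time_s"],"up",dv@up,"out",dv@out,s["wrist_force"])
# relax a little, then lean on slope
p=s["position"]+ (-.0055)*out
h=move_l(p,R,feed=.012,until_force=3)
s=sense();dv=s["position"]-t0;print(h,s["time_s"],"up",dv@up,"out",dv@out,s["wrist_force"],s["ft_torque"])
for n in("side","scene","wrist"): save(n,"p_"+n)
pickle.dump(s,open("pics/p.pkl","wb"))
a=cv2.imread('pics/p_wrist.png')
cv2.imwrite('pics/p2.png',cv2.resize(a[40:280,200:320],None,fx=6,fy=2.4,interpolation=cv2.INTER_CUBIC))
E
```

```text
True 25.8333 up 0.0013833059691650137 out 0.0026486248421834996 [-0.2269  0.794   2.9347]
True 26.2 up 0.0013810562056435628 out -0.00045931882367840837 [0.0623 0.5973 2.9005] [ 0.1921 -0.0289 -0.0682]
```

View pics/p2.png

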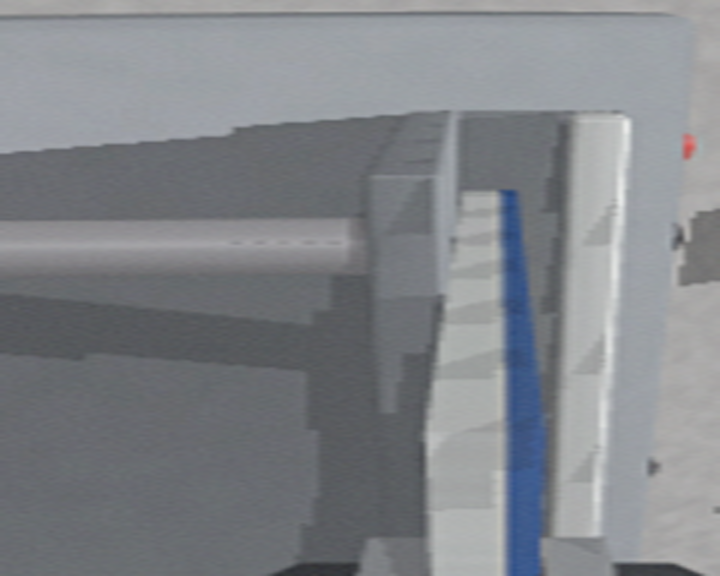

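```bash
python3 - <<'E'
from go1 import *
np.set_printoptions(precision=4,suppress=True)
command_gripper(.010,20); command_gripper(.03)
s=sense();print(s["time_s"],s["wrist_force"],s["finger_gap"])
save("wrist","r_w0")
R=s["tcp_rot"];move_l(s["position"]-.08*R[:,0],feed=.06)
s=sense();print(s["time_s"],s["wrist_force"])
move_l(s["position"]-.06*R[:,0]+[0,.0,.05],feed=.12); sleep(.3)
for n in("side","scene","wrist"): save(n,"r_"+n)
s=sense();pickle.dump(s,open("pics/r.pkl","wb"));print(s["time_s"])
a=cv2.imread('pics/r_scene.png');b=cv2.imread('pics/r_side.png')
cv2.imwrite('pics/r.png',np.hstack([cv2.resize(a[100:330,150:400],(400,368)),cv2.resize(b[130:300,190:340],(400,368))]))
E
```

```text
26.9167 [ 0.2563 -0.4995  1.0909] 0.029615617258612562
28.45 [-0.3671  0.0332 -0.1779]
29.9167
```

View pics/r.png

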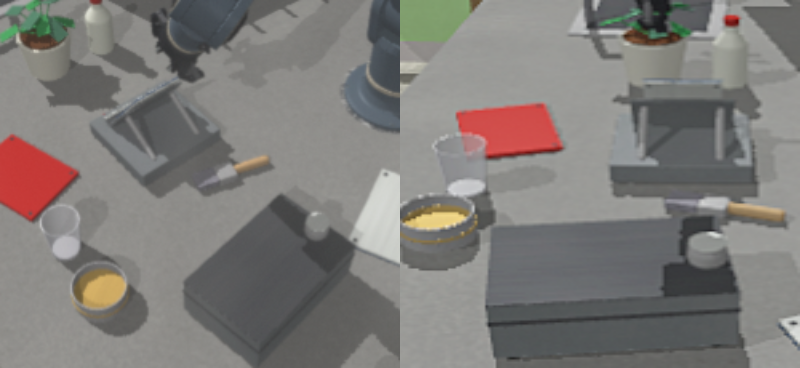

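View pics/r_wrist.png

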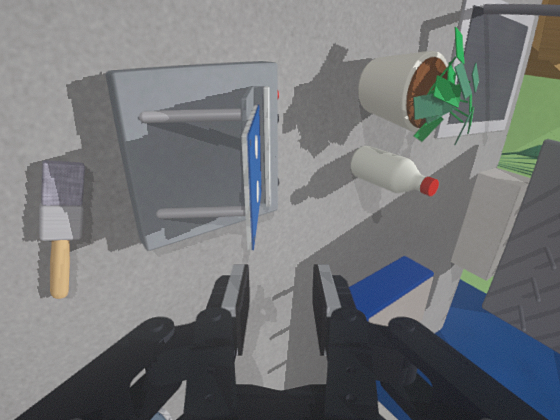

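```bash
python3 - <<'E'
from go1 import *
np.set_printoptions(precision=4,suppress=True)
s=pickle.load(open("pics/r.pkl","rb"));P=wristP(s);im=cv2.imread('pics/r_wrist.png').astype(int)
X=cloud("wrist",np.load('pics/r_wrist.npy'),P=P)
q=(X-CONS[0])@Rz(CONS[1])-[-.05,0,.046];U=q@np.array([.5736,0,.8192]);O=q@np.array([-.8192,0,.5736])
v,u=np.mgrid[0:420,0:560]
m=(im[...,0]>im[...,2]+50)&(u>235)&(u<275)&(v>90)&(v<260)&(O>-.02)&(O<.03)
a=np.c_[U[m],q[m][:,1],np.ones(m.sum())];r=np.linalg.lstsq(a,O[m],rcond=None)[0]
print(m.sum(),"U",np.percentile(U[m],[1,99]),"y",np.percentile(q[m][:,1],[1,99]),"O",O[m].mean(),"tilt deg",np.degrees(r[:2]))
print(sense()["time_s"])
E
```

```text
1152 U [-0.0001  0.1409] y [-0.0548  0.0544] O 0.00536333487274668 tilt deg [-0.162  -0.0651]
29.9167
```

```bash
python3 - <<'E'
from rig import *
finish_job(); s=sense(); print(s["time_s"])
E
```

```text
the job is handed in; nothing more can be done
the job is handed in; nothing more can be done
```

The panel is seated on the console's sloping rest with its blue face and white discs showing, and I handed the job in at about 30 s of the 72 s allowed.

**What I did:** I pushed the panel's far end with both fingertips until its near end stood about 55 mm over the case's front edge, still lying flat. I gripped that end with one finger under it and lifted it straight up. In the air I turned it over through 125 degrees. I lowered it down the slope until the foot touched the ledge at about 4 N, leaned it against the plate, let go and backed away.

**Last checks, from the wrist camera's depth:**
- **Position on the slope:** the panel spans 0 to 141 mm up the slope and ±55 mm across, so the foot is on the ledge and it is centred to within about 1 mm.
- **Lean:** its outer face is about 5.4 mm out from the slope (6 mm expected) and within 0.2 degrees of flat against it.
- **Surroundings:** the gripper was clear of the panel, and in the last pictures I saw nothing else moved. I did not re-measure the other things.

**What disagreed:**
- **Fingertips:** they are about 13 to 16 mm behind the reported TCP, not 25 mm ahead as stated. I measured this by touching the case top and with the cameras, and used the measured value.
- **Console position:** the first camera estimates differed by up to about 11 mm in y, so I refitted it from the wrist depth before seating.

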